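# Pass a tray of lamp shades through the sprung gate

## Robot

A 6-joint arm with a two-finger parallel gripper is mounted at the origin on the work surface. World frame = base frame: x ahead of the robot, y to its left, z up, the work surface at z = 0. Lengths are in m, angles in rad, forces in N, time in s.
With the tool pointing down it reaches from about 0.35 to 0.975 m from the base axis. Payload 4.9 kg.
Tool frame: the origin (TCP) lies midway between the tips of the shut fingers; the grasp point (between the pads) lies 19 mm behind it; x points along the fingers, y is the direction in which the jaws open and shut, and the axes are right-handed (so a half turn about x gives the same grasp; the last joint's range is limited). The gripper opens to 85 mm and grips with 20 to 120 N. Pads are 22 mm wide; open, the fingers measure 114 mm over their backs; the gripper's body (76 mm by 85 mm) begins 54 mm behind the grasp point. The pads swing forward as they close: fully open they stand 13 mm farther back than shut.
Start: joints at [1.004, 0.053, 1.613, -0, 1.476, -0.119], TCP at [0.271, 0.563, 0.2] pointing down, gripper open.
Joint ranges: [-3.01, 3.01], [-1.01, 2.22], [0.06, 2.58], [-1.02, 4.17], [0.09, 2.62], [-3.14, 3.14]. Speed limits (rad/s): [2.57, 2.57, 3.14, 3.14, 3.14, 3.14].

## Interface

Orientations are given as a rotation vector (axis times angle).
In Python, from station import ctrl gives the robot as it stands.
- The arm moves only by the shell command python3 -m handwheel 'ROWS' [FORCE]. ROWS is JSON, a list of rows, each a list of 3 entries, a list of its own where there are three numbers: the finger opening in m, from 0 to 0.0854, then the shift along the tool's x, y, z in m, then the turn, a rotation vector about the tool's x, y, z in degrees. In form: [[claw, [dx, dy, dz], [ax, ay, az]], ...]. A call has 1 to 10 rows; each row shifts and turns the commanded pose from where the row before left it, along the tool's axes as they then stand; what a row does not reach is not made up. A row lasts 1/12 s, in which the tool goes at most 41.7 mm and 7.16 degrees, less where a joint would pass 70% of its speed; a pose out of reach is approached as far as the arm can. A call with a gripper value outside its range is refused whole. The fingers move at their own pace and stop on an object; FORCE is the grip in N (left out, the last holds). Time passes only in rows, so rows that do not move let the fingers close. It gives the time, the measured TCP pose, the force and the opening at its end, in the units of the state.
- ctrl.get_obs(): the state, without advancing time (a new reading comes with each control period).
- ctrl.get_image(name): name is "scene" or "top"; returns the picture (480x640x3 uint8, red, green, blue); there is no depth.
- ctrl.camera_params(name): a dict with "vertical_fov" (degrees; the focal length in pixels is half the picture's height over the tangent of half this angle, whatever the lens; pixels are square), "cx", "cy" (the principal point, pixels), "D" ([k1, k2, p1, p2, k3] as OpenCV has them; the pictures are not rectified), "rvec" (rotation vector, rad) and "tvec" (3), from world to camera coordinates, as OpenCV has them. Camera axes: x right, y down, z forward; pixel columns grow to the right and rows downward; lengths in m; the calibration is good to about 2 mm. A picture is of the moment at which its call begins. camera_params takes no time and is no camera call.
- ctrl.finish_job(): hands the job in, once; it reports no verdict.
Trained networks look in the newest picture that a camera, given by its name, has taken for a name from the list of things; names that differ only in an ending like _2 or _b are one class to them, and where a whole thing is asked for, a point or a joint stands for the part that bears it (a point fixed in the world has none). Each returns a list of dicts, best first, with "score" (0 to 1); they miss things now and then, are a little off and sometimes report something else, mostly with a low value. They report only what shows in the picture. A call takes as long as a camera call.
- ctrl.look_for(thing, camera): "box" ([centre column, centre row, width, height] in pixels, round what is visible of it).
- ctrl.silhouettes(thing, camera): "mask" (480x640 bool, what is visible of it) and "box" ([centre column, centre row, width, height] in pixels, round what is visible of it).
- ctrl.tip_of(thing, camera): "centre" ([row, column] in pixels: a listed point, or the origin of a listed thing).
The state is a dict: "t": time; "q": joint angles; "dq": joint speeds; "effort": joint torques, N m; "tool_pos": TCP position; "tool_rot": TCP orientation; "contact_force": force on the tool from outside, world axes, zero at the start; "wrist_torque": the same for the moment, N m; "opening": finger opening in m.
Only numpy, scipy, OpenCV 4.12 (cv2) and the standard library are available. Lean on these libraries where they do the work, as an engineer would, in place of code of your own. Each camera call takes 0.05 s, during which the arm holds its last target.

## Task

With one fingertip press the blue paddle down to hold the orange gate up, and while holding it slide the tray of glass shades along the chute with the other finger on its green push plate, right home against the end stop. Then let the gate spring shut behind the tray's box and move clear. The gate must never touch the tray, the tray is only pushed along the floor, never lifted, and everything else on the bench stays where it is.

Things in the scene. Friction and masses are not known exactly. Their poses are not given: they have to be found in the camera images.
- chute: Fixed chute on an aluminium base plate (x -300..+130, y -50..+90 mm). Origin: on the table, under the gate leaf, on the lane's centre line; x = direction of travel, y = towards the blue paddle's side, z up. Lane floor at z 8 mm; white guide walls 4 mm thick and 22 mm high stand 60 mm apart (y -30..+30), x -300..+110.
- end_stop (a point): Middle of the near face of the grey end stop across the lane (chute x +105 mm, z 30); the stop is 45 mm high. With the tray fully home its nose rests here, its box is just past the gate (tray origin at chute x +60), its neck lies under the leaf and its push plate is still upstream of the gate.
- rod (a point): Point of the gate's hinge axis above the leaf's place: a steel rod along the lane, parallel to it, at chute y +44 mm, z 58, x -286..+34, on three 14 mm wide posts no higher than the rod. The tray cannot push the gate open, as it turns about the direction of travel.
- gate (a joint): Opening angle of the sprung gate in rad: 0 shut, 1.3 the stop. Pressing the paddle down swings the leaf up. At 1.0 or more the leaf clears the tray and its shades; the paddle's top is then about 50 mm above the table, 38 mm out from the rod. Pressing there takes about 2 N at first and 5 N when open. Let go, it springs shut.
- paddle (a point): Centre of the blue paddle, 41 mm from the rod axis; moves with the gate. A 4 mm plate, 205 mm long beside the lane (chute x -265..-60 mm), reaching from 12 to 74 mm from the rod axis; it slopes up outwards at 0.785 rad when shut (outer edge at chute y +96, z 110), at 0.785 - a when the gate is open by a. A fingertip can slide along it, the angle unchanged.
- leaf (a point): Centre of the orange gate leaf, a plate 6 mm thick across the lane at chute x 0; moves with the gate. Shut it spans chute y -26..+38 mm, z 32..62: above the tray's neck, below the rim of its box. Open it stands up to 125 mm above the table.
- tray: Loose slide tray, about 0.35 kg, in the lane upstream of the gate, x axis along the travel. Origin: centre of the underside of its grey box, 90 x 52 x 38 mm (x -45..+45), holding two small white glass shades that rise to 53 mm. Behind the box a flat neck 30 mm wide, 8 mm thick (x -45..-127), ending in an upright green push plate.
- push_plate (a point): On the centre line of the rear face of the tray's green push plate (tray x -131 mm), 45 mm above the tray's underside. The plate is 52 mm wide, 75 mm high and 6 mm thick.
- globe_a: Bystander: white glass lamp globe, 104 mm across, 75 mm high, on the side of the chute away from the paddle. Origin under its centre.
- globe_b: Bystander: another such globe, off to the side.
- bracket: Bystander: folded V-shaped aluminium lamp bracket, 150 mm long, 36 mm high, beside the chute away from the paddle. Origin under its centre.
- jar: Bystander: clear jar with metal lid, 52 mm across, 60 mm high, on the paddle side near the chute's far end. Origin under its centre.
- spray: Bystander: white bottle with red cap, 60 mm across, 160 mm high. Origin under its centre.
- cup: Bystander: white cup, 72 mm across, 85 mm high. Origin under its centre.
- driver: Bystander: screwdriver with red handle lying on the table. Origin under its middle.

How it is judged:
On the way, in this order (a step that is already met when the one before it is completed fails the run):
1. a finger holds the gate open before the tray reaches it (value of joint gate above 0.8 rad and contact force between the fingers and gate above 0.3 N and x of tray in the frame of chute below -0.045 m), for 0.1 s.
2. the tray's box is passing under the gate while a finger holds it open (value of joint gate above 0.8 rad and contact force between the fingers and gate above 0.3 N and x of tray in the frame of chute between -0.02 and 0.04 m), for 0.1 s.
3. the tray is home while a finger still holds the gate open (value of joint gate above 0.8 rad and contact force between the fingers and gate above 0.3 N and x of tray in the frame of chute above 0.053 m), for 0.05 s.
At the end, for the whole second after the job is handed in: The tray lies flat in the lane, its nose within 7 mm of the end stop, at rest, and the gate is shut (under 0.08 rad) behind its box (x of tray in the frame of chute between 0.053 and 0.063 m and y of tray in the frame of chute between -0.008 and 0.008 m and z of tray in the frame of chute below 0.012 m and angle between tray's own z axis and vertical below 0.05 rad and value of joint gate below 0.08 rad and linear speed of tray below 0.01 m/s); the robot touches nothing.
It fails at once if the gate touches the tray (over 1 N) (contact force between gate and tray above 1 N).
It fails at once if the tray is lifted more than 10 mm off the chute floor or tipped over 0.2 rad (z of tray in the frame of chute above 0.018 m or angle between tray's own z axis and vertical above 0.2 rad).
It fails at once if a bystander is moved more than 25 mm (distance of any of globe_a, globe_b, bracket, jar, spray, cup, driver from where it was at the start of the episode above 0.025 m).
It also fails if it takes over 38 s, if anything falls off the work surface, if the arm or the gripper's body presses on something with over 40 N, if the wrist force passes 120 N, or if a joint passes its speed limit or range.

## Working session

There is one attempt and no reset: what is moved stays moved. The work goes in short steps, Python scripts to look and compute and a shell command to move; the robot and the scene stay as the last step left them, time stands still between calls to the robot, and variables do not carry over. Pictures are saved under pics/ and viewed, and the job is handed in when it is done.

```bash
ls; mkdir -p pics; python3 - <<'E'
from station import ctrl
import cv2
for n in ("scene","top"):
    im=ctrl.get_image(n); cv2.imwrite(f"pics/{n}0.png",im[:,:,::-1])
    print(n,ctrl.camera_params(n))
print(ctrl.get_obs())
E
```

```text
pics
scene {'vertical_fov': 46.497110316055384, 'cx': 313.8977972714592, 'cy': 239.60386081631376, 'D': array([-0.06992543,  0.        ,  0.        ,  0.        ,  0.        ]), 'rvec': array([ 2.16265245,  0.93206233, -0.40290891]), 'tvec': array([-0.36215078, -0.22047205,  1.70562922])}
top {'vertical_fov': 48.289841863647204, 'cx': 326.4756393551527, 'cy': 243.29857868141687, 'D': array([-0.05036564,  0.        ,  0.        ,  0.        ,  0.        ]), 'rvec': array([ 2.15159095, -2.16893775,  0.10965706]), 'tvec': array([-0.00169615,  0.54382048,  1.28803344])}
{'t': 0.1, 'q': array([ 1.00403022e+00,  5.33301135e-02,  1.61415828e+00, -1.04060180e-05,
        1.47601135e+00, -1.18984593e-01]), 'dq': array([-0.00077374, -0.00302649, -0.00449012, -0.00176922,  0.00142863,
       -0.00213751]), 'effort': array([ 8.39640711e-05, -3.94899917e+01, -3.71363854e+01, -1.14171733e-04,
        3.93843060e-03,  7.46400872e-06]), 'tool_pos': array([0.27025889, 0.56285104, 0.19876072]), 'tool_rot': array([ 0.34976064,  1.542756  , -0.35260707]), 'contact_force': array([-0.21447096, -0.14235812, -0.15836372]), 'wrist_torque': array([ 0.0166757 , -0.01278135,  0.00247284]), 'opening': 0.08520211920193134}
```

View pics/scene0.png

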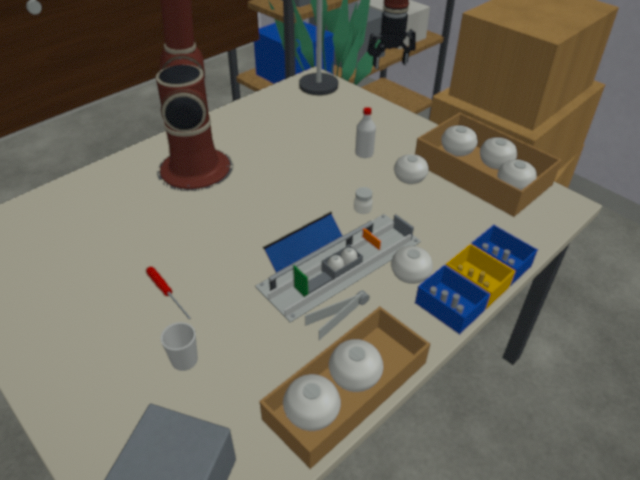

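View pics/top0.png

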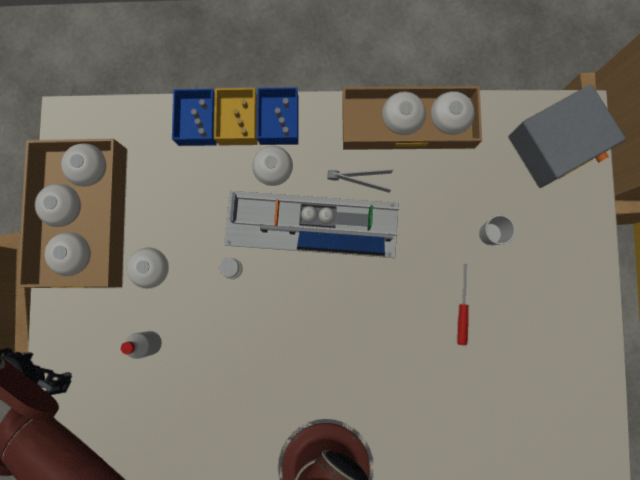

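The scene camera shows the chute running from about (285,300) to (410,230), with the blue paddle on the robot's side. In the top view the gate is at (277,212), the end stop at (233,207), the green plate at (370,217) and the paddle at (340,241). Next I'll locate these points with the networks.

```bash
cat > h.py <<'E'
import numpy as np, cv2
from station import ctrl
def K(p):
    f=240/np.tan(np.radians(p["vertical_fov"])/2)
    return np.array([[f,0,p["cx"]],[0,f,p["cy"]],[0,0,1.]])
def proj(n,P):
    p=ctrl.camera_params(n)
    return cv2.projectPoints(np.asarray(P,float).reshape(-1,1,3),p["rvec"],p["tvec"],K(p),p["D"])[0].reshape(-1,2)
def ray(n,uv):
    p=ctrl.camera_params(n); R=cv2.Rodrigues(p["rvec"])[0]
    u=cv2.undistortPoints(np.array([[uv]],float),K(p),p["D"])[0,0]
    d=R.T@np.array([u[0],u[1],1]); o=-R.T@p["tvec"]; return o,d
def atz(n,uv,z):
    o,d=ray(n,uv); return o+d*(z-o[2])/d[2]
E
python3 - <<'E'
from h import *
import json
out={}
for n in ("top","scene"):
    for th in ("end_stop","rod","paddle","leaf","chute","tray","push_plate"):
        r=ctrl.tip_of(th,n)
        print(n,th,[(np.round(a["centre"][::-1],1).tolist(),round(a["score"],2)) for a in r[:2]])
        if r: out[n+":"+th]=[float(v) for v in r[0]["centre"][::-1]]
json.dump(out,open("pts.json","w"))
im=ctrl.get_image("top")[175:275,210:410,::-1]
cv2.imwrite("pics/topz.png",cv2.resize(im,None,fx=4,fy=4,interpolation=cv2.INTER_CUBIC))
im=ctrl.get_image("scene")[200:330,240:440,::-1]
cv2.imwrite("pics/scenez.png",cv2.resize(im,None,fx=4,fy=4,interpolation=cv2.INTER_CUBIC))
E
```

```text
top end_stop [([235.4, 212.2], 0.79), ([317.9, 215.3], 0.47)]
top rod [([275.6, 224.1], 0.74)]
top paddle [([341.8, 245.2], 0.98)]
top leaf [([276.7, 211.9], 0.98)]
top chute [([280.6, 213.7], 0.68), ([340.4, 246.0], 0.64)]
top tray [([319.5, 217.0], 0.86)]
top push_plate [([372.7, 219.2], 0.98), ([271.7, 167.0], 0.51)]
scene end_stop [([397.9, 226.9], 0.88)]
scene rod [([360.5, 226.7], 0.9)]
scene paddle [([303.0, 243.7], 0.8)]
scene leaf [([335.1, 316.0], 0.64), ([371.1, 238.7], 0.58)]
scene chute [([370.4, 252.7], 0.73)]
scene tray [([339.5, 274.6], 0.81)]
scene push_plate [([301.1, 279.5], 0.6)]
```

View pics/topz.png

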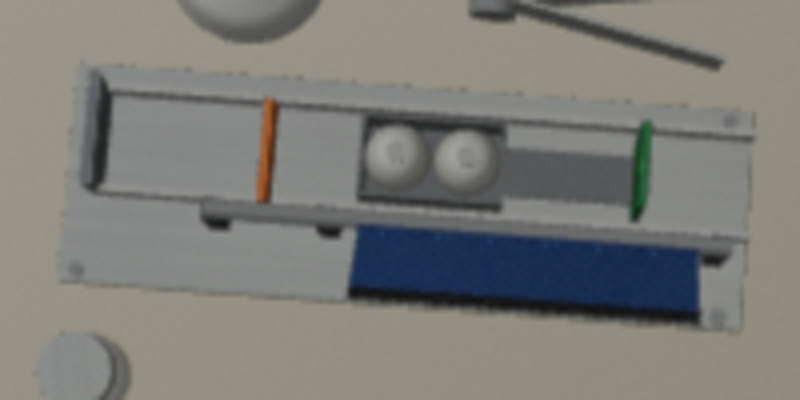

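View pics/scenez.png

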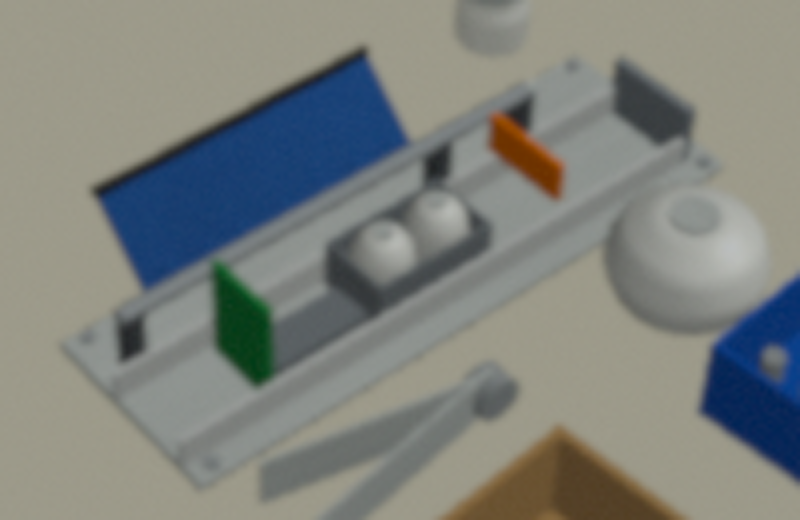

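```bash
cat > fit.py <<'E'
from h import *
import json
from scipy.optimize import least_squares
Z=0.008
C=[(.130,-.05,Z),(-.3,-.05,Z),(-.3,.09,Z),(.13,.09,Z),(-.265,.096,.110),(-.06,.096,.110)]
tz=lambda a,o:[(o[0]+(x+.5)/4-.5,o[1]+(y+.5)/4-.5) for x,y in a]
T=tz([(82,65),(755,112),(738,331),(60,282),(698,316),(348,294)],(210,175))
S=tz([(718,165),(203,488),(62,345),(578,57),(97,190),(362,50)],(240,200))
pts=json.load(open("pts.json"))
N={"end_stop":(.105,0,.03),"rod":(0,.044,.058),"paddle":(-.1625,.044+.041*.7071,.058+.041*.7071),"leaf":(0,.006,.047)}
obs=[("top",c,u,1) for c,u in zip(C,T)]+[("scene",c,u,1) for c,u in zip(C,S)]
for k,u in pts.items():
    n,t=k.split(":")
    if t in N and k!="scene:leaf": obs.append((n,N[t],u,.4))
def w(p,c):
    c=np.array(c); x,y,a=p
    return np.stack([x+np.cos(a)*c[...,0]-np.sin(a)*c[...,1], y+np.sin(a)*c[...,0]+np.cos(a)*c[...,1], c[...,2]],-1)
def res(p,raw=False):
    r=np.array([(proj(n,w(p,c))[0]-u)*(1 if raw else k) for n,c,u,k in obs]); return r if raw else r.ravel()
if __name__=="__main__":
    s=least_squares(res,[.56,.12,1.5],loss="soft_l1")
    p=s.x; print(p)
    for o,r in zip(obs,res(p,True)): print(o[0],o[1],r.round(1))
    # tray
    R=[]
    tr=[("top",(0,0,0.008),pts["top:tray"],1),("scene",(0,0,.008),pts["scene:tray"],1),("top",(-.131,0,.053),pts["top:push_plate"],1),("scene",(-.131,0,.053),pts["scene:push_plate"],1)]
    f=lambda q:np.array([proj(n,w(p,(q[0]+c[0],q[1],c[2])))[0]-u for n,c,u,_ in tr]).ravel()
    q=least_squares(f,[-.1,0]); print("tray chute x,y",q.x,f(q.x).round(1))
    json.dump(dict(p=p.tolist(),tray=q.x.tolist()),open("fit.json","w"))
    for t,c in N.items(): print(t,w(p,c))
E
python3 fit.py
```

```text
[0.62349618 0.11347879 1.49296597]
top (0.13, -0.05, 0.008) [-0.5 -0.4]
top (-0.3, -0.05, 0.008) [ 0.5 -0.8]
top (-0.3, 0.09, 0.008) [ 1.7 -0.4]
top (0.13, 0.09, 0.008) [-0. -0.]
top (-0.265, 0.096, 0.11) [1.7 1.1]
top (-0.06, 0.096, 0.11) [0.5 0.5]
scene (0.13, -0.05, 0.008) [ 2.3 -1. ]
scene (-0.3, -0.05, 0.008) [ 0.1 -0.4]
scene (-0.3, 0.09, 0.008) [ 0.1 -0.4]
scene (0.13, 0.09, 0.008) [-0.1 -0.9]
scene (-0.265, 0.096, 0.11) [-0.7 -0.1]
scene (-0.06, 0.096, 0.11) [ 0.8 -0.9]
top (0.105, 0, 0.03) [ 0.7 -3.2]
top (0, 0.044, 0.058) [-0.1  3.6]
top (-0.1625, 0.0729911, 0.0869911) [ 0.1 -2.3]
top (0, 0.006, 0.047) [0.5 1.1]
scene (0.105, 0, 0.03) [4.1 0.8]
scene (0, 0.044, 0.058) [1.2 1. ]
scene (-0.1625, 0.0729911, 0.0869911) [ 1.3 -3. ]
tray chute x,y [-0.1038682   0.00153912] [ 0.5 -0.4  1.6 -5.3  0.6 -1.8 -2.2  1.8]
end_stop [0.63166012 0.21816092 0.03      ]
rod [0.57962938 0.11689987 0.058     ]
paddle [ 0.53809138 -0.0428541   0.0869911 ]
leaf [0.61751435 0.1139453  0.047     ]
```

```bash
cat > plan.py <<'E'
from h import *
import json,sys
from scipy.spatial.transform import Rotation as R
F=json.load(open("fit.json")); p=F["p"]
def w(c):
    x,y,a=p; return np.array([x+np.cos(a)*c[0]-np.sin(a)*c[1], y+np.sin(a)*c[0]+np.cos(a)*c[1], c[2]])
def inv(P):
    x,y,a=p; d=np.array(P)-[x,y,0]; return np.array([np.cos(a)*d[0]+np.sin(a)*d[1],-np.sin(a)*d[0]+np.cos(a)*d[1],d[2]])
a=p[2]
cx=np.array([np.cos(a),np.sin(a),0]); cy=np.array([-np.sin(a),np.cos(a),0])
def target(sign=1):
    X=np.array([0,0,-1.]);Y=sign*cy; return R.from_matrix(np.stack([X,Y,np.cross(X,Y)],1))
def status():
    o=ctrl.get_obs(); r=R.from_rotvec(o["tool_rot"])
    print("t",round(o["t"],2),"tcp chute mm",(inv(o["tool_pos"])*1e3).round(1),"world",o["tool_pos"].round(4),"F",o["contact_force"].round(2),"open",round(o["opening"]*1e3,1))
    print(" tool axes in world:\n",r.as_matrix().round(3))
    for s in (1,-1): print(" turn to target sign",s,np.degrees((r.inv()*target(s)).as_rotvec()).round(2))
    print("q",o["q"].round(3))
    return o,r
if __name__=="__main__":
    o,r=status()
    if len(sys.argv)>1:
        T=w(np.array([float(v) for v in sys.argv[1:4]])/1e3)
        print("delta tool mm (current axes)",(r.inv().apply(T-o["tool_pos"])*1e3).round(1), "world target",T)
E
python3 plan.py -254 45 250; python3 - <<'E'
from h import *
for t in ("globe_a","globe_b","jar","spray","cup","driver","bracket"):
    r=ctrl.tip_of(t,"top")
    print(t,[(atz("top",a["centre"][::-1],0).round(3)[:2],round(a["score"],2)) for a in r[:3]])
E
```

```text
t 0.9 tcp chute mm [421.1 386.8 199.9] world [0.2706 0.5634 0.1999] F [-0.11  0.13  0.36] open 85.9
 tool axes in world:
 [[ 0.     0.433  0.901]
 [ 0.     0.901 -0.433]
 [-1.     0.     0.   ]]
 turn to target sign 1 [-111.2    0.    -0. ]
 turn to target sign -1 [68.8 -0.  -0. ]
q [ 1.004  0.053  1.613 -0.     1.476 -0.119]
delta tool mm (current axes) [ -50.1 -505.8  562.8] world target [ 0.55888345 -0.13625346  0.25      ]
globe_a [(array([0.485, 0.437]), 0.98), (array([0.739, 0.14 ]), 0.68), (array([0.633, 0.224]), 0.27)]
globe_b [(array([0.485, 0.437]), 0.98), (array([0.739, 0.14 ]), 0.68), (array([0.633, 0.224]), 0.27)]
jar [(array([0.487, 0.233]), 0.62)]
spray [(array([0.31 , 0.431]), 0.95), (array([0.479, 0.228]), 0.51)]
cup [(array([ 0.571, -0.414]), 0.89)]
driver [(array([ 0.388, -0.341]), 0.88)]
bracket [(array([ 0.718, -0.101]), 0.71)]
```

```bash
python3 -m handwheel '[[0.085,[-0.035,0,0],[0,0,0]],[0.085,[-0.035,0,0],[0,0,0]],[0.085,[-0.035,0,0],[0,0,0]]]' 80
python3 - <<'E'
import numpy as np
for i in range(20):
    t=np.radians(3.44*i); y,z=-25.3,28.15
    print(i,round(y*np.cos(t)+z*np.sin(t),1),round(-y*np.sin(t)+z*np.cos(t),1))
E
```

```text
t: 1.5
tool_pos: [0.2703, 0.5628, 0.3052]
tool_rot: [0.35, 1.543, -0.353]
contact_force: [0.4, 0.7, -0.6]
opening: 0.0851
0 -25.3 28.2
1 -23.6 29.6
2 -21.7 31.0
3 -19.8 32.2
4 -17.9 33.4
5 -15.8 34.4
6 -13.8 35.3
7 -11.6 36.0
8 -9.4 36.7
9 -7.2 37.2
10 -5.0 37.5
11 -2.7 37.8
12 -0.4 37.8
13 1.8 37.8
14 4.1 37.6
15 6.3 37.3
16 8.6 36.9
17 10.8 36.3
18 12.9 35.6
19 15.0 34.7
```

```bash
python3 -m handwheel '[[0.075,[0,-0.0253,0.0282],[3.44,0,0]],[0.075,[0,-0.0236,0.0296],[3.44,0,0]],[0.075,[0,-0.0217,0.031],[3.44,0,0]],[0.075,[0,-0.0198,0.0322],[3.44,0,0]],[0.075,[0,-0.0179,0.0334],[3.44,0,0]],[0.075,[0,-0.0158,0.0344],[3.44,0,0]],[0.075,[0,-0.0138,0.0353],[3.44,0,0]],[0.075,[0,-0.0116,0.036],[3.44,0,0]],[0.075,[0,-0.0094,0.0367],[3.44,0,0]],[0.075,[0,-0.0072,0.0372],[3.44,0,0]]]' 80 && python3 -m handwheel '[[0.075,[0,-0.005,0.0375],[3.44,0,0]],[0.075,[0,-0.0027,0.0378],[3.44,0,0]],[0.075,[0,-0.0004,0.0378],[3.44,0,0]],[0.075,[0,0.0018,0.0378],[3.44,0,0]],[0.075,[0,0.0041,0.0376],[3.44,0,0]],[0.075,[0,0.0063,0.0373],[3.44,0,0]],[0.075,[0,0.0086,0.0369],[3.44,0,0]],[0.075,[0,0.0108,0.0363],[3.44,0,0]],[0.075,[0,0.0129,0.0356],[3.44,0,0]],[0.075,[0,0.015,0.0347],[3.44,0,0]]]' && python3 plan.py -254 45 150; python3 - <<'E'
from h import *
for n in ("scene","top"): cv2.imwrite(f"pics/{n}1.png",ctrl.get_image(n)[:,:,::-1])
E
```

```text
t: 2.33
tool_pos: [0.4153, 0.2116, 0.3052]
tool_rot: [0.819, 1.411, -0.818]
contact_force: [0.4, 0.1, -0.7]
opening: 0.0749
t: 3.17
tool_pos: [0.5595, -0.1385, 0.305]
tool_rot: [1.269, 1.169, -1.268]
contact_force: [0.9, 0.1, 0.7]
opening: 0.075
t 3.17 tcp chute mm [-256.2   44.2  305. ] world [ 0.5595 -0.1385  0.305 ] F [0.93 0.1  0.66] open 75.0
 tool axes in world:
 [[ 0.     0.997 -0.081]
 [ 0.    -0.081 -0.997]
 [-1.     0.    -0.   ]]
 turn to target sign 1 [ 1.7981e+02 -4.0000e-02  0.0000e+00]
 turn to target sign -1 [-0.19 -0.   -0.02]
q [-0.372 -0.104  1.594  0.     1.651 -0.291]
delta tool mm (current axes) [155.   -0.9  -2.2] world target [ 0.55888345 -0.13625346  0.15      ]
```

View pics/scene1.png

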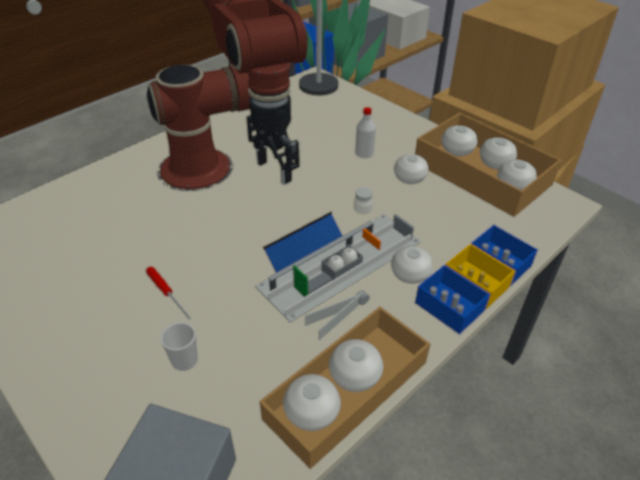

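View pics/top1.png

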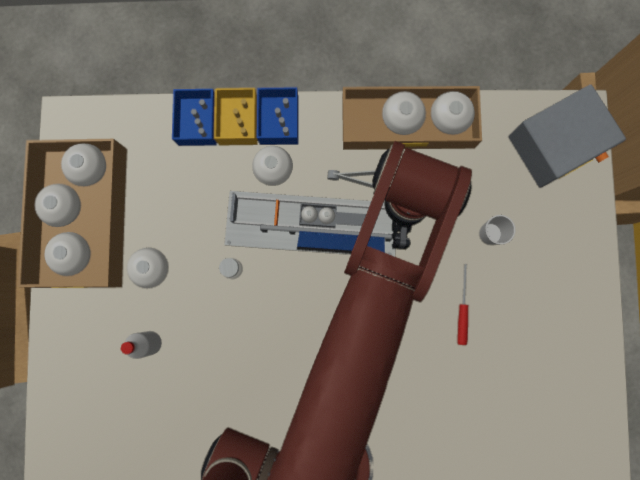

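The scene view shows the gripper at about (275,160), above the upstream end of the chute. The top view is partly covered by the arm. I'll check the projection of the fingertips against the picture.

```bash
python3 - <<'E'
from h import *
from plan import w
o=ctrl.get_obs(); P=o["tool_pos"]; R=cv2.Rodrigues(o["tool_rot"])[0]
# fingertip guess: +-(37.5..52) along y, back 9.3, +-11 along z
pts=[]
for s in (1,-1):
    for yy in (.0375,.052):
        for zz in (-.011,.011): pts.append(P+R@np.array([-.0093,s*yy,zz]))
for n in ("scene",):
    im=ctrl.get_image(n)[:,:,::-1].copy()
    x0,y0=200,90;c=cv2.resize(im[y0:y0+130,x0:x0+160],None,fx=5,fy=5,interpolation=cv2.INTER_CUBIC)
    for u in proj(n,np.array(pts)):
        cv2.circle(c,tuple(int(v) for v in ((u-[x0,y0]+.5)*5)),4,(0,255,255),1)
    cv2.imwrite("pics/tips1.png",c)
E
```

```text
(no output)
```

View pics/tips1.png

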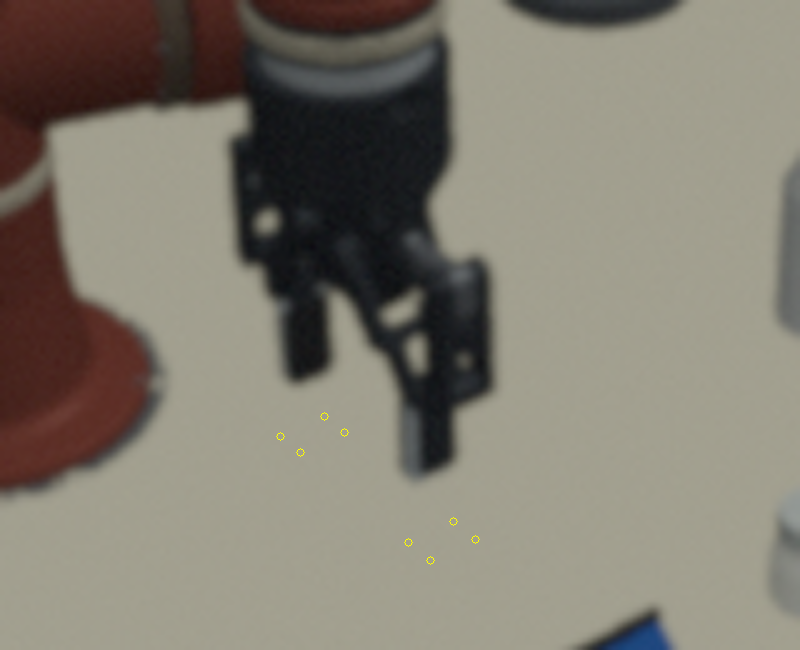

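```bash
python3 - <<'E'
from h import *
o=ctrl.get_obs(); P=o["tool_pos"]; R=cv2.Rodrigues(o["tool_rot"])[0]
print(P,o["opening"])
for n in ("scene","top"):
    p=ctrl.camera_params(n); Rc=cv2.Rodrigues(p["rvec"])[0]; print(n,"cam",-Rc.T@p["tvec"], "fwd",Rc[2])
    print(proj(n,[P,P+[.02,0,0],P+[0,.02,0],P+[0,0,.02]]).round(1))
    # base axis and a few
    print("base",proj(n,[[0,0,0],[0.15,0,0],[0,.1,0],[0,-.1,0]]).round(1))
def tips():
    pts=[]
    for s in (1,-1):
        for yy in (.0375,.052):
            for zz in (-.011,.011): pts.append(P+R@np.array([-.0093,s*yy,zz]))
    return np.array(pts)
n="top"; im=ctrl.get_image(n)[:,:,::-1].copy()
x0,y0=340,180;c=cv2.resize(im[y0:y0+100,x0:x0+130],None,fx=6,fy=6,interpolation=cv2.INTER_CUBIC)
for u in proj(n,tips()): cv2.circle(c,tuple(int(v) for v in ((u-[x0,y0]+.5)*6)),4,(0,255,255),1)
cv2.imwrite("pics/tipstop1.png",c)
E
```

```text
[ 0.55931264 -0.1387741   0.30401278] 0.07504312027989012
scene cam [ 1.26344335 -0.70090911  1.0006845 ] fwd [-0.53070214  0.50479531 -0.68083547]
[[275.6 189.7]
 [282.1 194.2]
 [283.  185.6]
 [275.2 181.8]]
base [[195.8 167.7]
 [225.1 189.5]
 [222.1 154.9]
 [168.  181.3]]
top cam [ 0.3984051  -0.01741363  1.34005368] fwd [ 0.11029923  0.00861153 -0.99386112]
[[392.9 219.4]
 [392.7 209.3]
 [382.7 219.5]
 [394.1 217.8]]
base [[325.8 467.3]
 [325.3 404.6]
 [284.6 467.4]
 [367.  467.1]]
```

View pics/tipstop1.png

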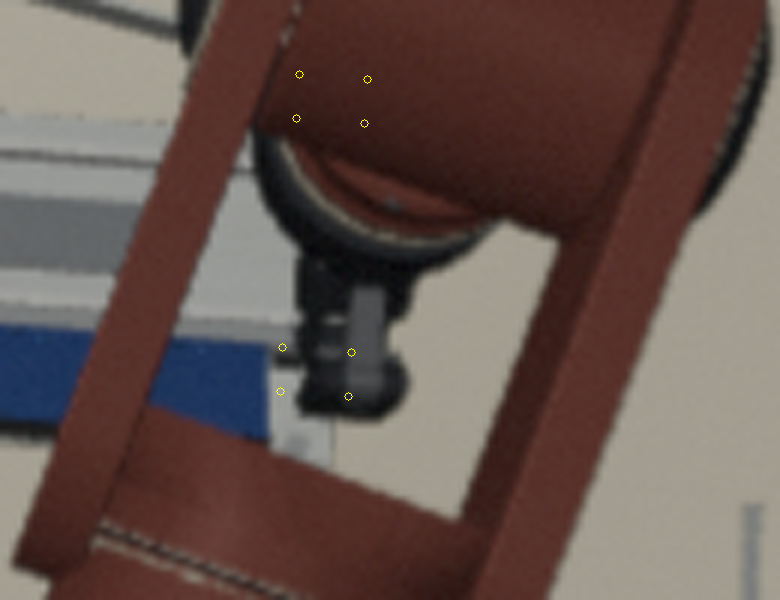

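In the zoom the fingertips end at about (305,378) and (425,470), roughly 12 px or 30 mm higher than I modelled. I'll go down part way and compare them with the parts again before making contact.

```bash
python3 -m handwheel '[[0.075,[0.03,-0.0005,-0.001],[-0.2,0,0]],[0.075,[0.035,-0.0005,-0.001],[0,0,0]],[0.075,[0.035,0,0],[0,0,0]],[0.075,[0.03,0,0],[0,0,0]],[0.075,[0.01,0,0],[0,0,0]],[0.075,[0,0,0],[0,0,0]]]'
cat > tipview.py <<'E'
import sys
from h import *
from plan import inv
name=sys.argv[1]; x0,y0,ww,hh,k=[int(v) for v in sys.argv[2:7]]; cam=sys.argv[7] if len(sys.argv)>7 else "scene"
o=ctrl.get_obs(); P=o["tool_pos"]; R=cv2.Rodrigues(o["tool_rot"])[0]
print(o["t"],"chute",(inv(P)*1e3).round(1),o["opening"],o["contact_force"].round(2))
h=o["opening"]/2
im=ctrl.get_image(cam)[:,:,::-1].copy()
cv2.imwrite(f"pics/{name}_raw.png",im)
c=cv2.resize(im[y0:y0+hh,x0:x0+ww],None,fx=k,fy=k,interpolation=cv2.INTER_CUBIC)
for b,col in ((-.0093,(0,255,255)),):
  for s in (1,-1):
    q=[P+R@np.array([b,s*yy,zz]) for yy,zz in ((h,-.011),(h,.011),(h+.0145,.011),(h+.0145,-.011))]
    u=((proj(cam,q)-[x0,y0]+.5)*k).astype(np.int32)
    cv2.polylines(c,[u.reshape(-1,1,2)],True,col,1)
cv2.imwrite(f"pics/{name}.png",c)
E
python3 tipview.py d2 200 130 160 130 5
```

```text
t: 3.87
tool_pos: [0.556, -0.1326, 0.1615]
tool_rot: [1.261, 1.18, -1.266]
contact_force: [-0.2, -0.4, -0.1]
opening: 0.0748
3.8667 chute [-250.6   48.1  161.5] 0.07480871859966806 [-0.19 -0.37 -0.12]
```

View pics/d2.png

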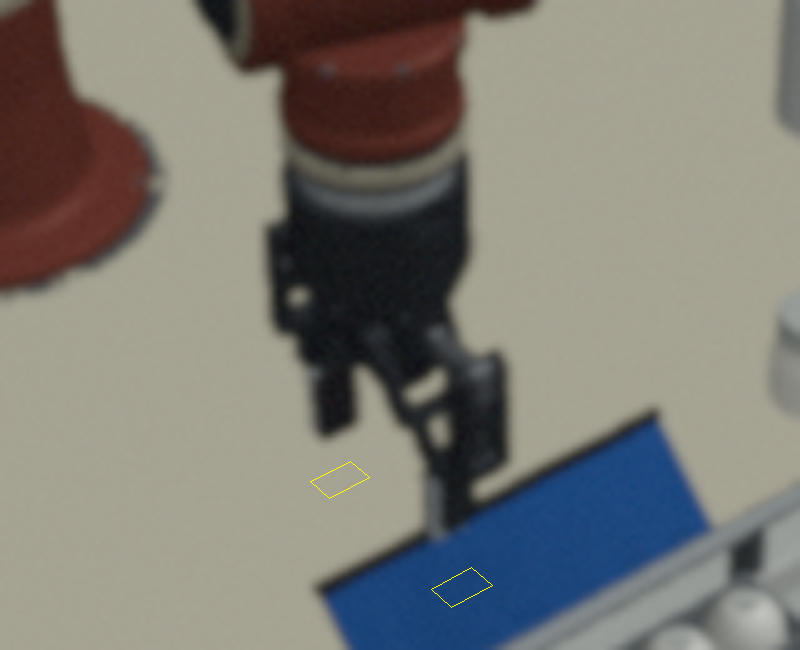

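```bash
python3 plan.py -254 45 130; python3 -m handwheel '[[0.075,[0,0,0],[0,0,0]]]'; python3 plan.py -254 45 130
```

```text
t 3.92 tcp chute mm [-251.2   46.4  164.5] world [ 0.5577 -0.1334  0.1645] F [0.2  0.99 0.48] open 75.2
 tool axes in world:
 [[-0.001  0.997 -0.073]
 [ 0.001 -0.073 -0.997]
 [-1.    -0.002 -0.001]]
 turn to target sign 1 [-1.7972e+02 -1.4000e-01 -5.0000e-02]
 turn to target sign -1 [ 0.28 -0.03  0.09]
q [-0.365 -0.044  1.769  0.     1.418 -0.292]
delta tool mm (current axes) [34.5  1.4  2.8] world target [ 0.55888345 -0.13625346  0.13      ]
t: 4.0
tool_pos: [0.5596, -0.1344, 0.1676]
tool_rot: [1.264, 1.17, -1.261]
contact_force: [0.7, 0.2, 0.4]
opening: 0.0756
t 4.0 tcp chute mm [-252.1   44.4  167.6] world [ 0.5596 -0.1344  0.1676] F [0.74 0.19 0.42] open 75.6
 tool axes in world:
 [[ 0.004  0.997 -0.073]
 [-0.001 -0.073 -0.997]
 [-1.     0.004  0.001]]
 turn to target sign 1 [-1.7974e+02  3.3000e-01  9.0000e-02]
 turn to target sign -1 [ 0.26  0.06 -0.21]
q [-0.365 -0.045  1.766  0.     1.417 -0.292]
delta tool mm (current axes) [37.6 -0.7  1.9] world target [ 0.55888345 -0.13625346  0.13      ]
```

```bash
python3 -m handwheel '[[0.075,[0.02,0,0.001],[0,0,0]],[0.075,[0.02,0,0],[0,0,0]],[0.075,[0,0,0],[0,0,0]]]'; python3 tipview.py d3 230 150 160 130 5
```

```text
t: 4.25
tool_pos: [0.5576, -0.1351, 0.124]
tool_rot: [1.263, 1.175, -1.265]
contact_force: [-0.2, 0.8, -0.6]
opening: 0.0747
4.25 chute [-253.    46.4  124. ] 0.07474980179108916 [-0.21  0.77 -0.56]
```

View pics/d3.png

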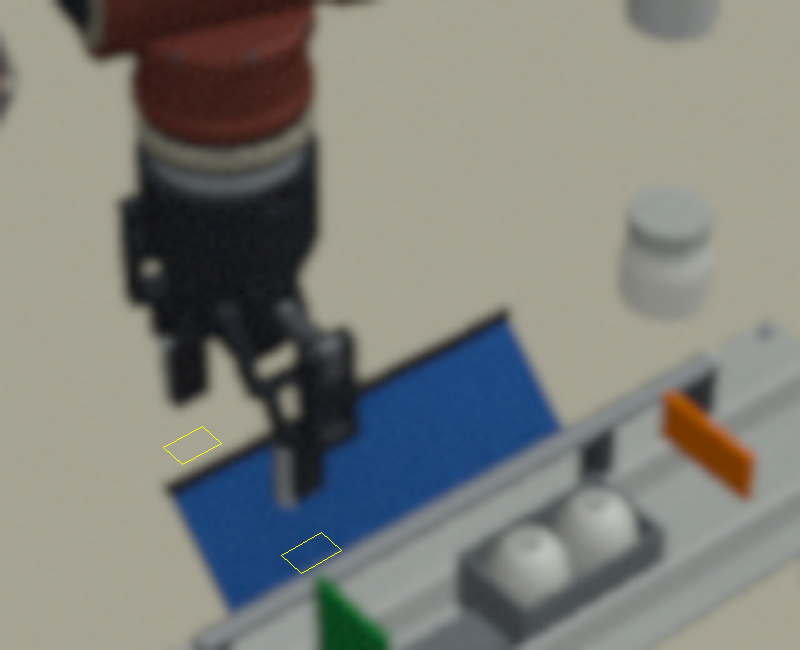

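```bash
python3 tipview.py d3t 330 170 130 100 6 top
```

```text
4.3 chute [-253.2   45.7  125.5] 0.0751539391835336 [ 0.1  -0.05  0.1 ]
```

View pics/d3t.png

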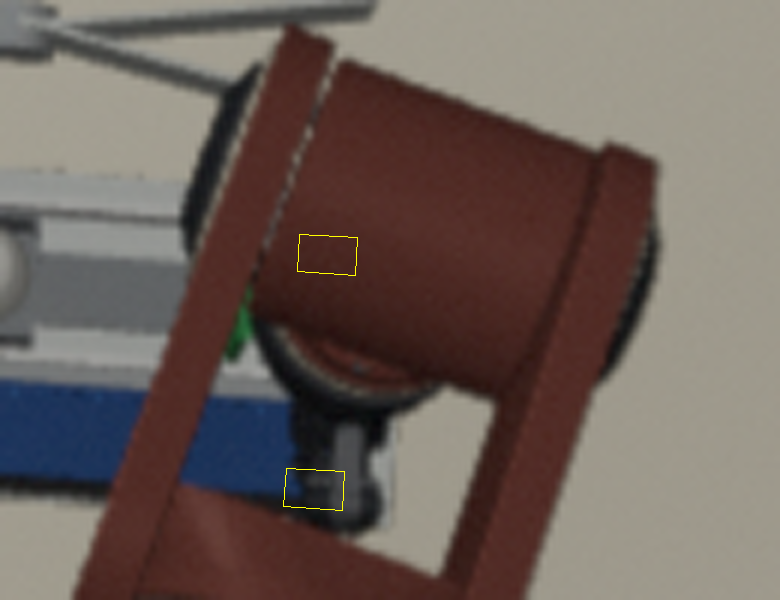

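```bash
python3 -m handwheel '[[0.075,[0.012,0,0],[0,0,0]],[0.075,[0.01,0,0],[0,0,0]],[0.075,[0,0,0],[0,0,0]]]'; python3 tipview.py d4 230 170 160 130 5
```

```text
t: 4.6
tool_pos: [0.5572, -0.1351, 0.1011]
tool_rot: [1.263, 1.176, -1.265]
contact_force: [-0.1, 0.4, -0.1]
opening: 0.0753
4.6 chute [-253.    46.7  101.1] 0.07525857359765632 [-0.08  0.36 -0.05]
```

View pics/d4.png

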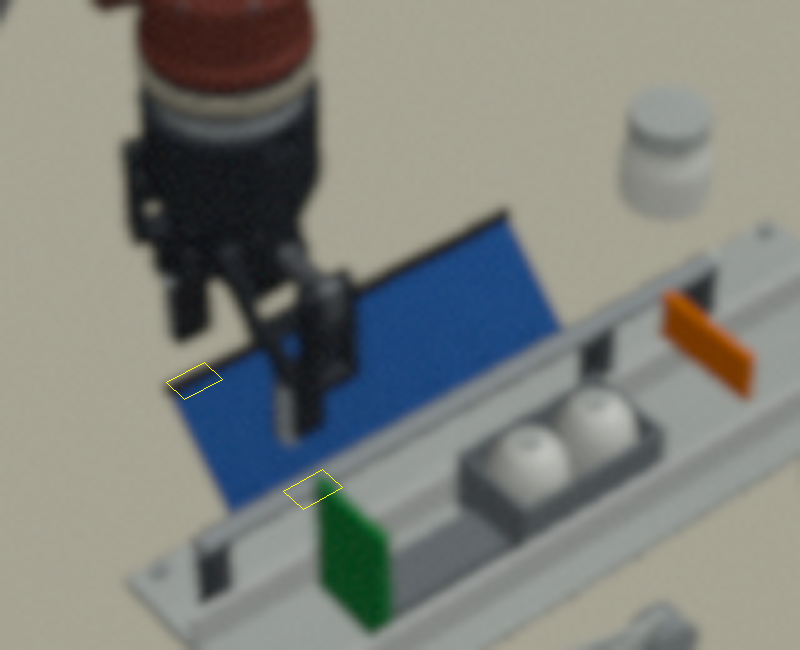

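```bash
python3 -m handwheel '[[0.075,[0.008,0,0],[0,0,0]],[0.075,[0.007,0,0],[0,0,0]],[0.075,[0,0,0],[0,0,0]]]'; python3 -m handwheel '[[0.075,[0.005,0,0],[0,0,0]],[0.075,[0,0,0],[0,0,0]]]';  python3 tipview.py d5 230 170 160 130 5
```

```text
t: 4.9
tool_pos: [0.5571, -0.1351, 0.0859]
tool_rot: [1.263, 1.176, -1.265]
contact_force: [-0.3, 0.6, 0.1]
opening: 0.0752
t: 5.07
tool_pos: [0.5577, -0.1353, 0.0819]
tool_rot: [1.263, 1.174, -1.265]
contact_force: [-0.6, 0.5, -0.6]
opening: 0.0752
5.0667 chute [-253.2   46.3   81.9] 0.0752381396173804 [-0.62  0.53 -0.57]
```

View pics/d5.png

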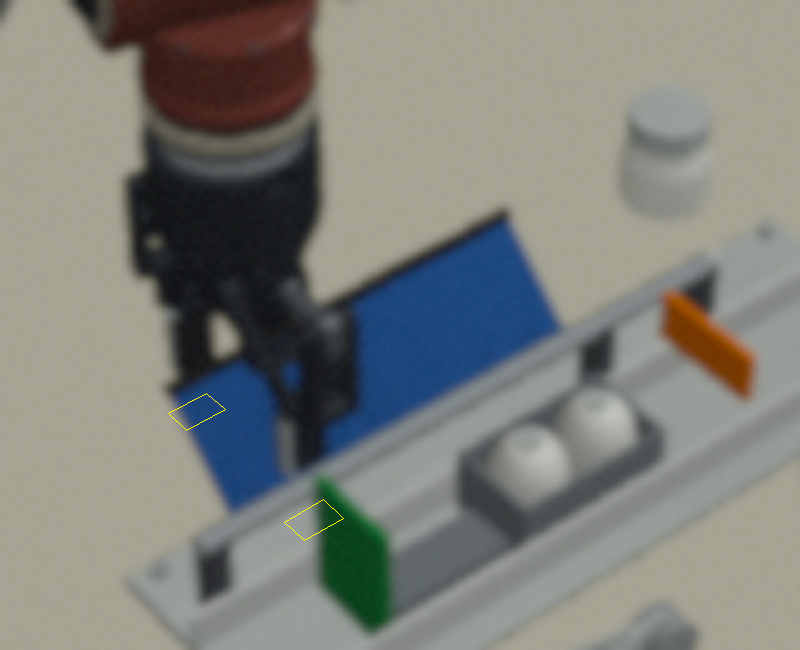

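```bash
python3 - <<'E'
from h import *
im=cv2.imread("pics/d5_raw.png")[225:285,250:310]
cv2.imwrite("pics/d5z.png",np.clip(cv2.resize(im,None,fx=10,fy=10,interpolation=cv2.INTER_CUBIC).astype(float)*1.8,0,255))
E
```

```text
[ WARN:0@0.844] global loadsave.cpp:1063 imwrite_ Unsupported depth image for selected encoder is fallbacked to CV_8U.
```

View pics/d5z.png

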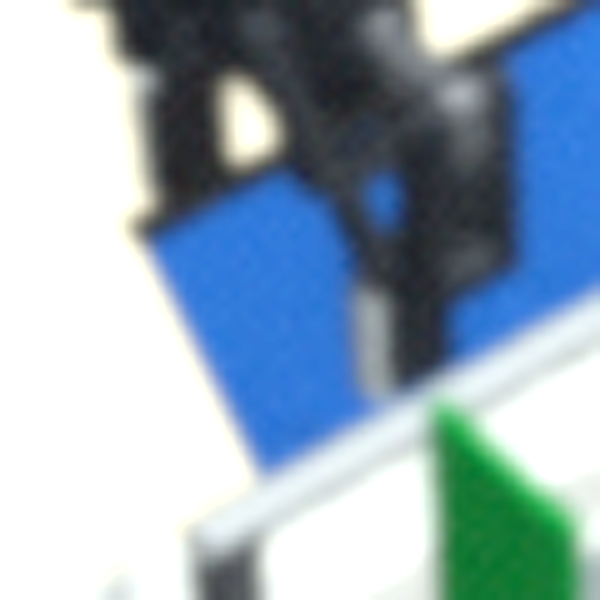

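```bash
python3 - <<'E'
from h import *
P=np.array([0.271,.563,.2]); R=cv2.Rodrigues(np.array([0.34976064,1.542756,-0.35260707]))[0]
for n,(x0,y0,ww,hh) in (("top",(0,320,130,100)),("scene",(340,0,120,100))):
    im=cv2.imread(f"pics/{n}0.png"); k=6
    c=np.clip(cv2.resize(im[y0:y0+hh,x0:x0+ww],None,fx=k,fy=k,interpolation=cv2.INTER_CUBIC).astype(float)*2,0,255).astype(np.uint8)
    for b,col in ((-.013,(0,255,255)),(-.037,(0,255,0))):
      for s in (1,-1):
        q=[P+R@np.array([b,s*yy,zz]) for yy,zz in ((.0427,-.011),(.0427,.011),(.057,.011),(.057,-.011))]
        u=((proj(n,q)-[x0,y0]+.5)*k).astype(np.int32)
        cv2.polylines(c,[u.reshape(-1,1,2)],True,col,1)
    cv2.imwrite(f"pics/{n}0z.png",c)
E
```

```text
(no output)
```

View pics/top0z.png

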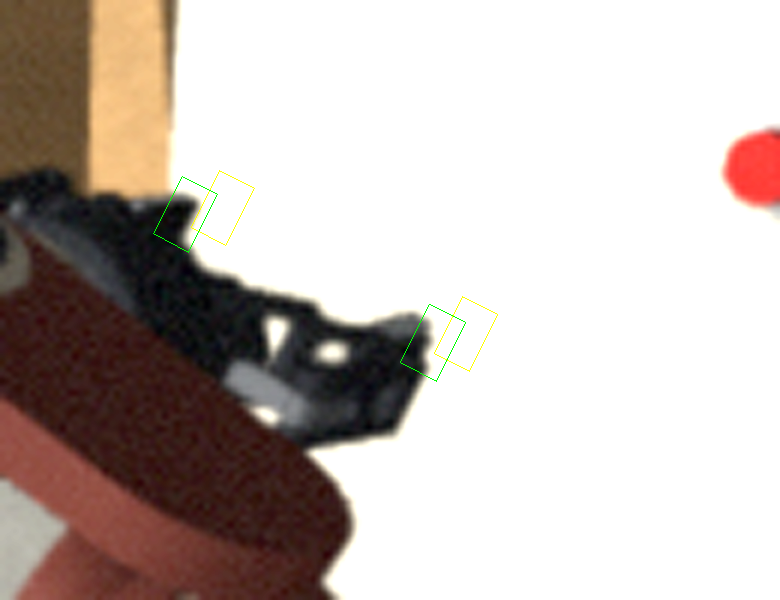

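View pics/scene0z.png

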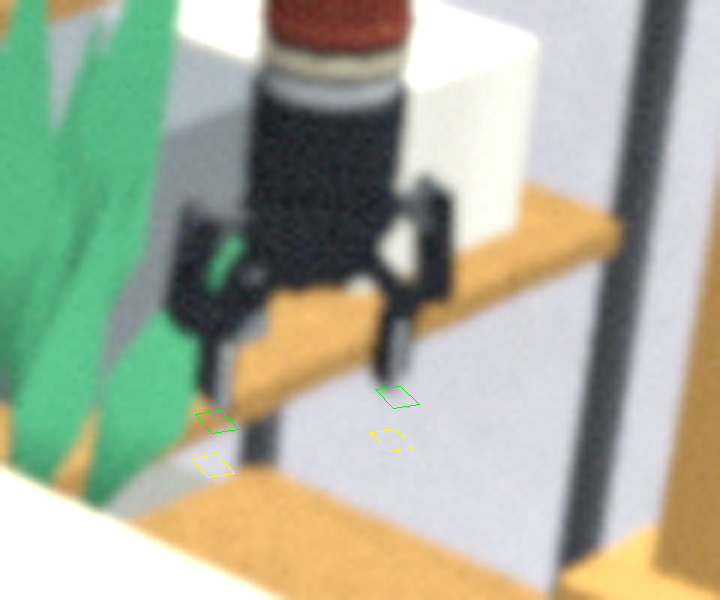

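The start pictures show the same thing in both views: the whole gripper sits about 25 mm higher than the reported TCP, with little sideways offset. I'll keep descending in small steps and watch the force.

```bash
python3 -m handwheel '[[0.075,[0.006,0,0],[0,0,0]],[0.075,[0,0,0],[0,0,0]]]'; python3 -m handwheel '[[0.075,[0.006,0,0],[0,0,0]],[0.075,[0,0,0],[0,0,0]]]';  python3 tipview.py d6 230 170 160 130 5
```

```text
t: 5.28
tool_pos: [0.5578, -0.1354, 0.076]
tool_rot: [1.263, 1.174, -1.264]
contact_force: [-0.1, 0.5, 0.3]
opening: 0.0748
t: 5.45
tool_pos: [0.5576, -0.1353, 0.0697]
tool_rot: [1.263, 1.175, -1.265]
contact_force: [-0.9, 0.2, 0.2]
opening: 0.0749
5.45 chute [-253.1   46.4   69.7] 0.07487002041627848 [-0.89  0.21  0.15]
```

View pics/d6.png

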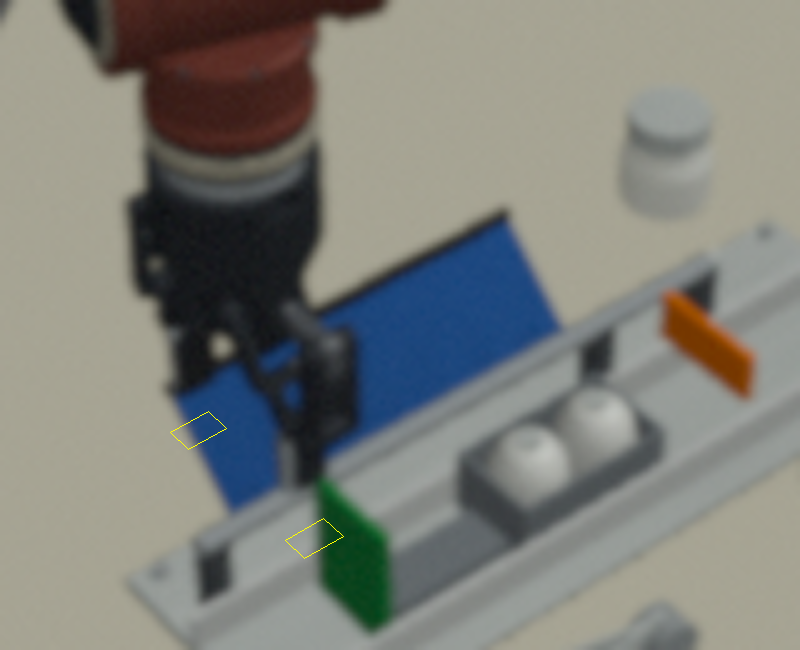

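```bash
python3 - <<'E'
from h import *
im=cv2.imread("pics/d6_raw.png")[225:285,250:310]
cv2.imwrite("pics/d6z.png",np.clip(cv2.resize(im,None,fx=10,fy=10,interpolation=cv2.INTER_CUBIC).astype(float)*1.8,0,255).astype(np.uint8))
E
```

```text
(no output)
```

View pics/d6z.png

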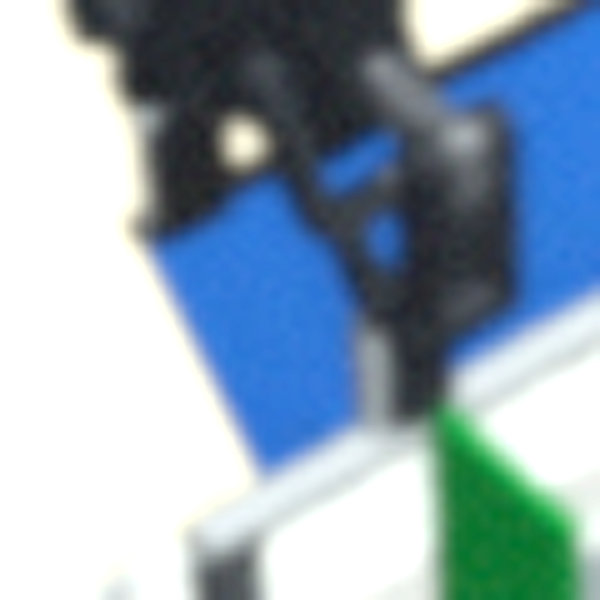

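```bash
python3 -m handwheel '[[0.075,[0.006,0,0],[0,0,0]],[0.075,[0,0,0],[0,0,0]]]'; python3 -m handwheel '[[0.075,[0.004,0,0],[0,0,0]],[0.075,[0,0,0],[0,0,0]]]';  python3 tipview.py d7 250 215 80 80 8
```

```text
t: 5.67
tool_pos: [0.5579, -0.1355, 0.064]
tool_rot: [1.263, 1.174, -1.264]
contact_force: [1.0, -0.2, 0.3]
opening: 0.075
t: 5.83
tool_pos: [0.5581, -0.1356, 0.0604]
tool_rot: [1.263, 1.173, -1.264]
contact_force: [1.0, -0.1, -0.1]
opening: 0.0751
5.8333 chute [-253.4   45.8   60.4] 0.07513841931630008 [ 1.   -0.12 -0.12]
```

View pics/d7.png

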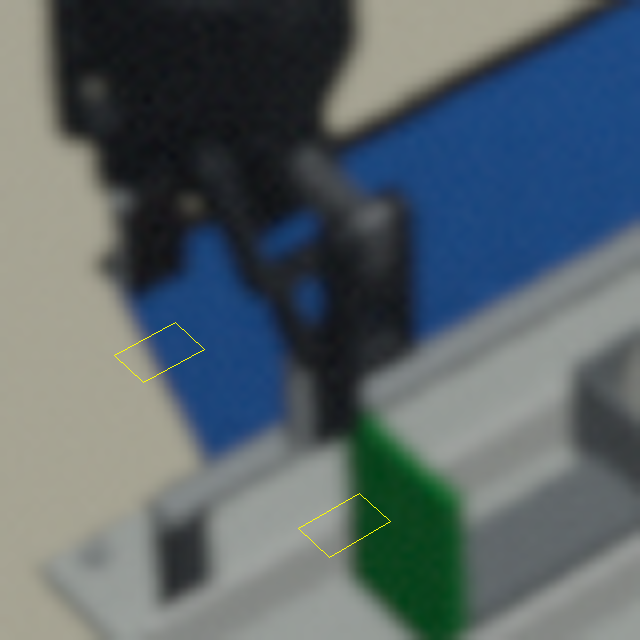

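```bash
cat > tri.py <<'E'
from h import *
def tri(obs):
    A=np.zeros((3,3));b=np.zeros(3);L=[]
    for n,u in obs:
        o,d=ray(n,u); d=d/np.linalg.norm(d); M=np.eye(3)-np.outer(d,d); A+=M;b+=M@o; L.append((o,d))
    X=np.linalg.solve(A,b); return X,[np.linalg.norm(np.cross(X-o,d)) for o,d in L]
E
python3 - <<'E'
from tri import *
P=np.array([0.271,.563,.2]); R=cv2.Rodrigues(np.array([0.34976064,1.542756,-0.35260707]))[0]
for s,t,c in ((1,(30.8,355.8),(405,63)),(-1,(69.6,377.4),(375.8,67))):
    X,e=tri([("top",t),("scene",c)]); M=P+R@np.array([-.013,s*.05,0])
    print("tri",X.round(4),"model",M.round(4),"diff mm",((X-M)*1e3).round(1),"miss",np.round(e,4))
E
```

```text
tri [0.2928 0.6016 0.2476] model [0.2927 0.6081 0.2129] diff mm [ 0.2 -6.5 34.7] miss [0.0007 0.0007]
tri [0.2492 0.5181 0.2462] model [0.2494 0.518  0.2131] diff mm [-0.2  0.2 33.1] miss [0.0001 0.0001]
```

```bash
python3 tipview.py d7t 340 180 100 80 8 top; python3 - <<'E'
from h import *
im=cv2.imread("pics/d7t_raw.png")[190:260,360:430]
cv2.imwrite("pics/d7tz.png",np.clip(cv2.resize(im,None,fx=9,fy=9,interpolation=cv2.INTER_CUBIC).astype(float)*2,0,255).astype(np.uint8))
E
```

```text
5.8833 chute [-253.4   45.6   60.7] 0.07455578422147989 [ 1.26 -0.39  0.67]
```

View pics/d7tz.png

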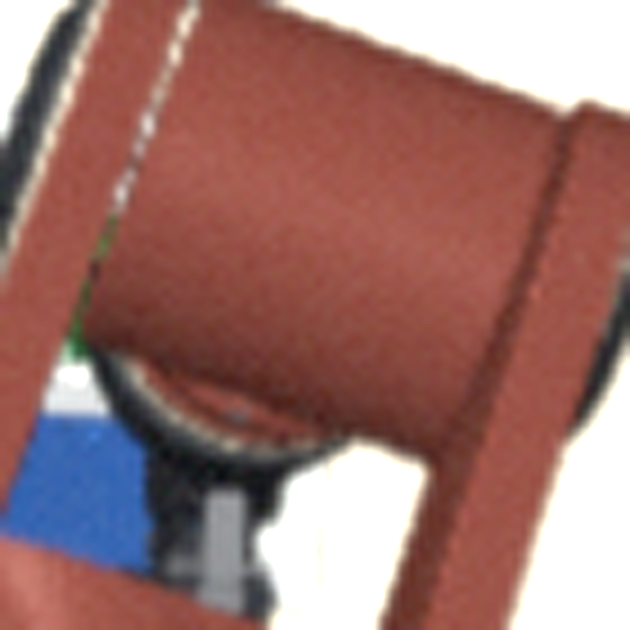

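```bash
python3 - <<'E'
from h import *
from plan import inv
for z in (.09,.13,.17,.2): print(z,(inv(atz("top",(360+210/9,190+540/9),z))*1e3).round(1))
# scene: far tip bottom centre & near, d7 zoom8 offset(250,215)
for nm,u in (("far",(160,290)),("near",(318,447))):
    for z in (.08,.09,.1,.11,.12): print(nm,z,(inv(atz("scene",(250+u[0]/8,215+u[1]/8),z))*1e3).round(1))
E
```

```text
0.09 [-260.5   83.3   90. ]
0.13 [-256.9   87.5  130. ]
0.17 [-253.3   91.7  170. ]
0.2 [-250.6   94.8  200. ]
far 0.08 [-243.9  100.9   80. ]
far 0.09 [-249.5   92.2   90. ]
far 0.1 [-255.1   83.5  100. ]
far 0.11 [-260.8   74.8  110. ]
far 0.12 [-266.4   66.   120. ]
near 0.08 [-246.3   20.3   80. ]
near 0.09 [-251.9   12.4   90. ]
near 0.1 [-257.5    4.6  100. ]
near 0.11 [-263.1   -3.3  110. ]
near 0.12 [-268.7  -11.1  120. ]
```

The pictures now agree: reported x and y are right, and the real tips are about 40 mm above the reported TCP z, around 100 mm. Paddle contact should be close, so I'll press down gently.

```bash
python3 -m handwheel '[[0.075,[0.006,0,0],[0,0,0]],[0.075,[0.006,0,0],[0,0,0]],[0.075,[0,0,0],[0,0,0]]]'; python3 -m handwheel '[[0.075,[0.006,0,0],[0,0,0]],[0.075,[0.006,0,0],[0,0,0]],[0.075,[0,0,0],[0,0,0]]]';  python3 tipview.py d8 250 205 130 100 6
```

```text
t: 6.18
tool_pos: [0.5574, -0.1353, 0.0474]
tool_rot: [1.263, 1.175, -1.265]
contact_force: [1.1, -1.2, 0.6]
opening: 0.0747
t: 6.43
tool_pos: [0.5575, -0.1353, 0.0353]
tool_rot: [1.263, 1.175, -1.265]
contact_force: [1.1, -1.1, 0.5]
opening: 0.0748
6.4333 chute [-253.2   46.5   35.3] 0.07483680020129652 [ 1.11 -1.09  0.5 ]
```

View pics/d8.png

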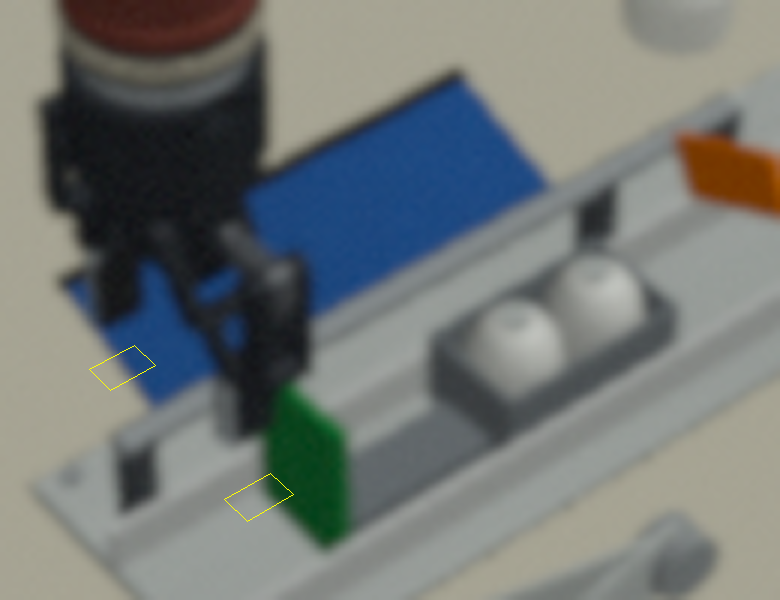

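The gate is opening, with the leaf at about (730,175) in the zoom now tilted up. I'll keep pressing down and then measure the angle.

```bash
python3 -m handwheel '[[0.075,[0.006,0,0],[0,0,0]],[0.075,[0.006,0,0],[0,0,0]],[0.075,[0.006,0,0],[0,0,0]],[0.075,[0,0,0],[0,0,0]]]'; python3 -m handwheel '[[0.075,[0.004,0,0],[0,0,0]],[0.075,[0,0,0],[0,0,0]]]'
cat > gateview.py <<'E'
import sys
from h import *
from plan import w
name=sys.argv[1]; x0,y0,ww,hh,k=230,190,160,125,5
im=ctrl.get_image("scene")[:,:,::-1].copy(); cv2.imwrite(f"pics/{name}_raw.png",im)
c=cv2.resize(im[y0:y0+hh,x0:x0+ww],None,fx=k,fy=k,interpolation=cv2.INTER_CUBIC)
def paddle(a):
    th=.785-a
    return [w((x,.044+r*np.cos(th)-.002*np.sin(th),.058+r*np.sin(th)+.002*np.cos(th))) for x,r in ((-.265,.074),(-.06,.074),(-.06,.012),(-.265,.012))]
def leaf(a):
    q=[]
    for y,z in ((-.026,.032),(-.026,.062),(.038,.062),(.038,.032)):
        dy,dz=y-.044,z-.058; s,cc=np.sin(-a),np.cos(-a); q.append(w((0,.044+dy*cc-dz*s,.058+dy*s+dz*cc)))
    return q
for a,col in zip([float(v) for v in sys.argv[2:]],((0,255,255),(0,255,0),(255,0,255))):
    for q in (paddle(a),leaf(a)):
        u=((proj("scene",q)-[x0,y0]+.5)*k).astype(np.int32); cv2.polylines(c,[u.reshape(-1,1,2)],True,col,1)
cv2.imwrite(f"pics/{name}.png",c)
E
python3 gateview.py g1 0.8 1.0 1.2; python3 plan.py | head -1
```

```text
t: 6.82
tool_pos: [0.5574, -0.1354, 0.0173]
tool_rot: [1.263, 1.175, -1.265]
contact_force: [-1.0, -1.2, 2.0]
opening: 0.0752
t: 6.98
tool_pos: [0.5579, -0.1355, 0.0142]
tool_rot: [1.264, 1.174, -1.264]
contact_force: [-2.0, -0.5, 2.6]
opening: 0.0753
t 7.03 tcp chute mm [-253.3   46.    14.5] world [ 0.5579 -0.1354  0.0145] F [-2.21 -0.02  3.53] open 75.0
```

View pics/g1.png

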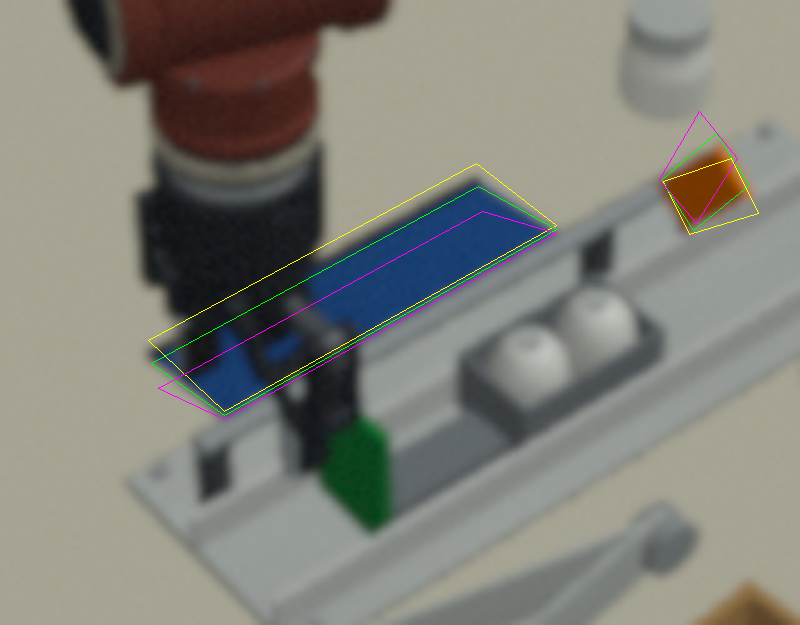

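```bash
python3 -m handwheel '[[0.075,[0.005,0,0],[0,0,0]],[0.075,[0.004,0,0],[0,0,0]],[0.075,[0,0,0],[0,0,0]],[0.075,[0,0,0],[0,0,0]]]'
python3 gateview.py g2 1.0 1.1 1.2; python3 plan.py | head -1
```

```text
t: 7.37
tool_pos: [0.559, -0.1356, 0.0064]
tool_rot: [1.264, 1.172, -1.263]
contact_force: [-0.2, 0.3, 4.0]
opening: 0.0747
t 7.42 tcp chute mm [-253.3   45.     6.5] world [ 0.5589 -0.1356  0.0065] F [ 0.38 -0.04  3.85] open 74.9
```

View pics/g2.png

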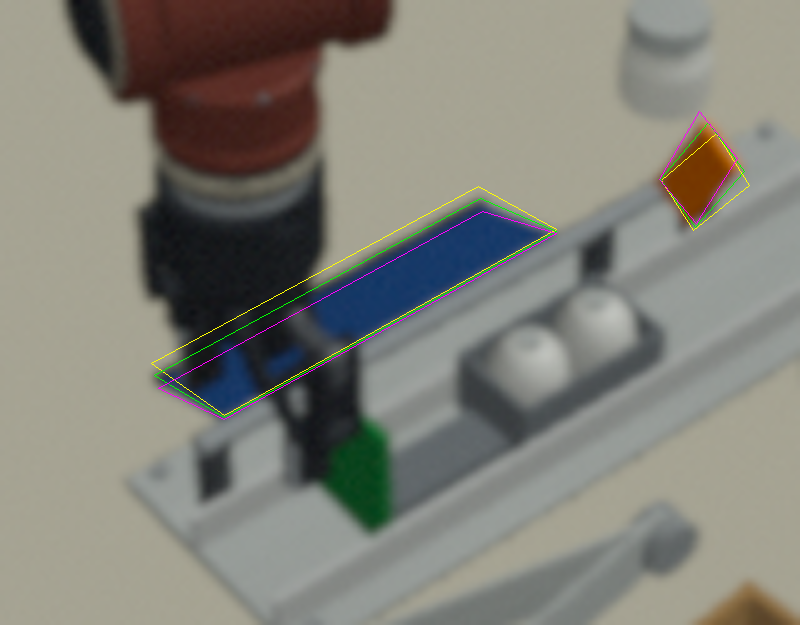

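The gate angle is now about 1.12 rad with 4 N on the paddle. I'll press 1 mm deeper and start pushing along the lane, which is tool −z.

```bash
python3 -m handwheel '[[0.075,[0.001,0,-0.003],[0.2,0,0]],[0.075,[0,0,-0.005],[0,0,0]],[0.075,[0,0,-0.005],[0,0,0]],[0.075,[0,0,-0.005],[0,0,0]],[0.075,[0,0,-0.005],[0,0,0]],[0.075,[0,0,-0.005],[0,0,0]],[0.075,[0,0,0],[0,0,0]]]'
python3 gateview.py g3 1.0 1.1 1.2; python3 plan.py | head -1
```

```text
t: 8.0
tool_pos: [0.56, -0.1068, 0.0048]
tool_rot: [1.265, 1.172, -1.266]
contact_force: [-1.2, -2.1, 3.3]
opening: 0.0752
t 8.05 tcp chute mm [-224.6   46.2    4.7] world [ 0.56   -0.1069  0.0047] F [-0.46 -1.22  3.34] open 75.0
```

View pics/g3.png

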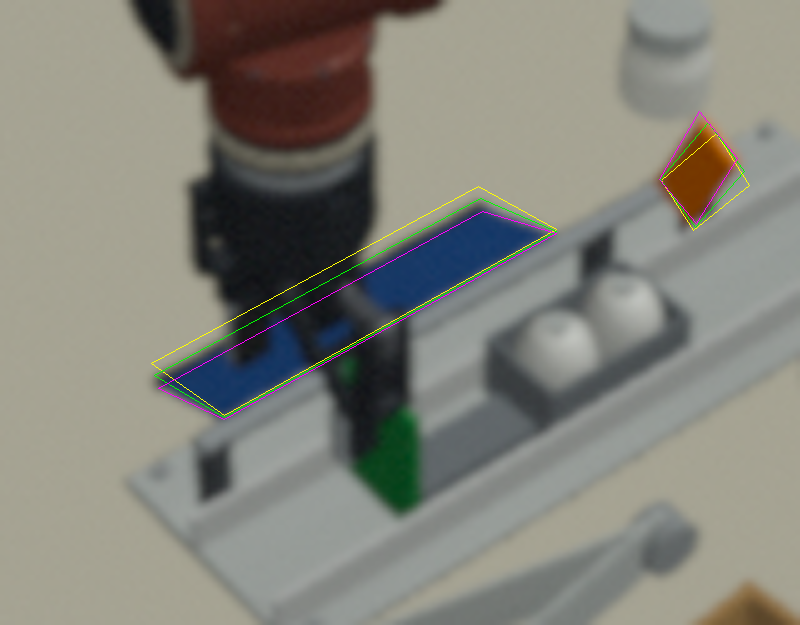

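The tray moves with the finger: the box shifted about 18 mm and the gate holds at about 1.15 rad. I'll keep pushing.

```bash
python3 -m handwheel '[[0.075,[0,0,-0.005],[0,0,0]],[0.075,[0,0,-0.006],[0,0,0]],[0.075,[0,0,-0.006],[0,0,0]],[0.075,[0,0,-0.006],[0,0,0]],[0.075,[0,0,-0.006],[0,0,0]],[0.075,[0,0,-0.006],[0,0,0]],[0.075,[0,0,-0.006],[0,0,0]],[0.075,[0,0,-0.004],[0,0,0]],[0.075,[0,0,0],[0,0,0]]]'
python3 gateview.py g4 1.0 1.1 1.2; python3 plan.py | head -1
```

```text
t: 8.8
tool_pos: [0.5636, -0.0621, 0.0047]
tool_rot: [1.266, 1.172, -1.266]
contact_force: [-1.6, -2.5, 4.7]
opening: 0.0746
t 8.85 tcp chute mm [-179.7   46.1    4.7] world [ 0.5636 -0.0621  0.0047] F [-1.72 -0.93  3.81] open 75.2
```

View pics/g4.png

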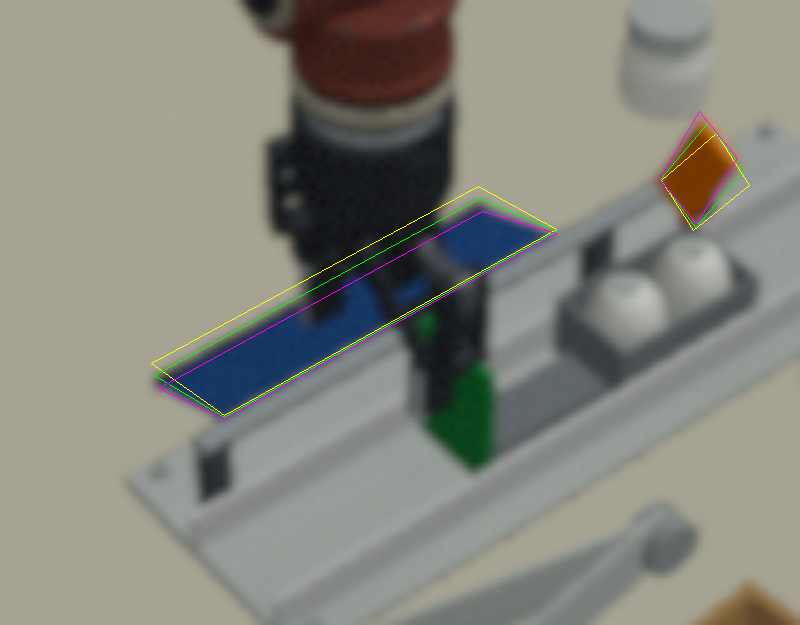

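```bash
python3 -m handwheel '[[0.075,[0,0,-0.005],[0,0,0]],[0.075,[0,0,-0.006],[0,0,0]],[0.075,[0,0,-0.006],[0,0,0]],[0.075,[0,0,-0.006],[0,0,0]],[0.075,[0,0,-0.006],[0,0,0]],[0.075,[0,0,-0.006],[0,0,0]],[0.075,[0,0,-0.006],[0,0,0]],[0.075,[0,0,-0.006],[0,0,0]],[0.075,[0,0,-0.003],[0,0,0]],[0.075,[0,0,0],[0,0,0]]]'
python3 gateview.py g5 1.0 1.1 1.2; python3 plan.py | head -1
```

```text
t: 9.68
tool_pos: [0.5675, -0.0125, 0.0047]
tool_rot: [1.266, 1.172, -1.266]
contact_force: [-1.0, -1.6, 3.0]
opening: 0.0748
t 9.73 tcp chute mm [-129.9   46.     4.7] world [ 0.5675 -0.0125  0.0047] F [-2.07 -1.88  3.47] open 75.2
```

View pics/g5.png

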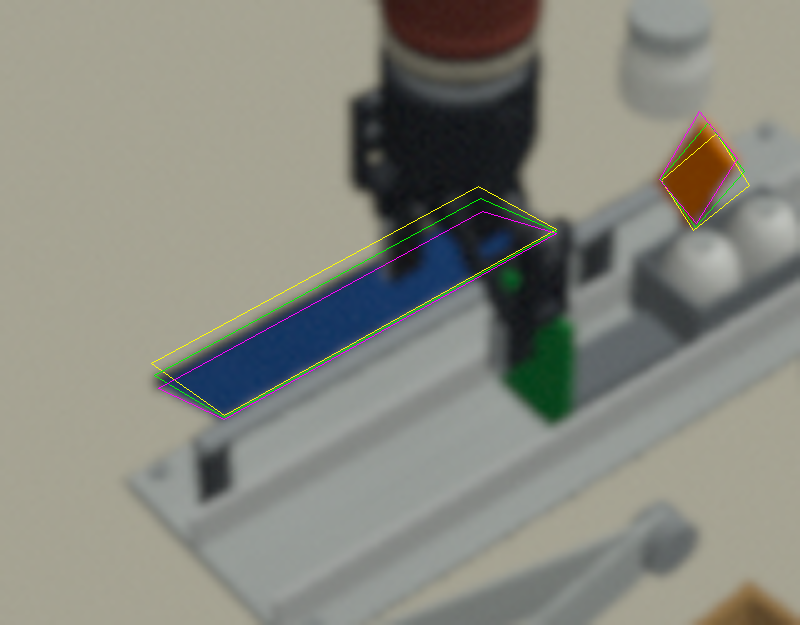

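```bash
python3 -m handwheel '[[0.075,[0,0,-0.005],[0,0,0]],[0.075,[0,0,-0.006],[0,0,0]],[0.075,[0,0,-0.006],[0,0,0]],[0.075,[0,0,-0.006],[0,0,0]],[0.075,[0,0,-0.006],[0,0,0]],[0.075,[0,0,-0.006],[0,0,0]],[0.075,[0,0,-0.004],[0,0,0]],[0.075,[0,0,0],[0,0,0]]]'
python3 plan.py | head -1;python3 -m handwheel '[[0.075,[0,0,-0.003],[0,0,0]],[0.075,[0,0,-0.003],[0,0,0]],[0.075,[0,0,0],[0,0,0]]]'
python3 - <<'E'
import re
s=open('gateview.py').read().replace("x0,y0,ww,hh,k=230,190,160,125,5","x0,y0,ww,hh,k=285,190,160,125,5")
open('gateview.py','w').write(s)
E
python3 gateview.py g6 1.0 1.1 1.2; python3 plan.py | head -1
```

```text
t: 10.4
tool_pos: [0.5706, 0.0265, 0.0047]
tool_rot: [1.266, 1.172, -1.266]
contact_force: [-1.7, -1.4, 2.9]
opening: 0.0748
t 10.4 tcp chute mm [-90.8  46.    4.7] world [0.5706 0.0265 0.0047] F [-1.69 -1.36  2.91] open 74.8
t: 10.65
tool_pos: [0.5711, 0.0321, 0.0048]
tool_rot: [1.266, 1.172, -1.266]
contact_force: [-1.3, -3.1, 3.6]
opening: 0.0751
t 10.7 tcp chute mm [-85.2  45.9   4.8] world [0.5711 0.0321 0.0048] F [-1.79 -3.09  3.24] open 75.1
```

View pics/g6.png

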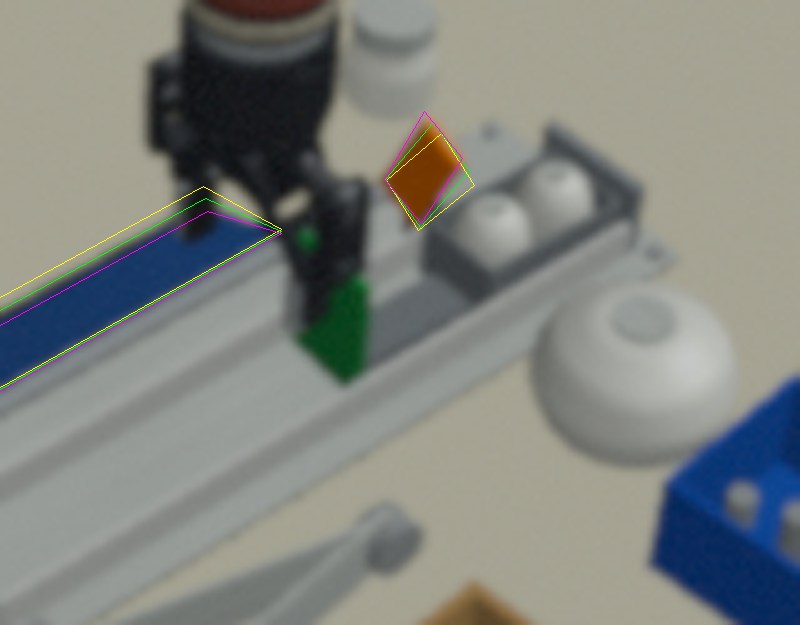

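Only a few mm remain before the end stop at (590,165). I'll advance in small steps until the force rises.

```bash
for i in 1 2 3; do :; done; python3 -m handwheel '[[0.075,[0,0,-0.002],[0,0,0]],[0.075,[0,0,0],[0,0,0]]]'; python3 -m handwheel '[[0.075,[0,0,-0.002],[0,0,0]],[0.075,[0,0,0],[0,0,0]]]'
```

```text
t: 10.87
tool_pos: [0.5713, 0.0339, 0.0048]
tool_rot: [1.266, 1.171, -1.267]
contact_force: [-1.3, -4.0, 4.0]
opening: 0.0752
t: 11.03
tool_pos: [0.5715, 0.0355, 0.0049]
tool_rot: [1.266, 1.171, -1.267]
contact_force: [-1.8, -5.0, 2.8]
opening: 0.075
```

```bash
python3 -m handwheel '[[0.075,[0,0,-0.001],[0,0,0]],[0.075,[0,0,0],[0,0,0]]]'; python3 plan.py | head -1
```

```text
t: 11.2
tool_pos: [0.5715, 0.0355, 0.0049]
tool_rot: [1.265, 1.169, -1.268]
contact_force: [-2.1, -8.9, 3.0]
opening: 0.0747
t 11.2 tcp chute mm [-81.8  45.8   4.9] world [0.5715 0.0355 0.0049] F [-2.13 -8.9   3.01] open 74.7
```

```bash
python3 -m handwheel '[[0.075,[0,0,-0.001],[0,0,0]],[0.075,[0,0,0],[0,0,0]]]'; cat > trayview.py <<'E'
import sys
from h import *
from plan import w
name=sys.argv[1]; x0,y0,ww,hh,k=340,200,85,70,9
im=ctrl.get_image("scene")[:,:,::-1].copy(); cv2.imwrite(f"pics/{name}_raw.png",im)
c=cv2.resize(im[y0:y0+hh,x0:x0+ww],None,fx=k,fy=k,interpolation=cv2.INTER_CUBIC)
for X,col in zip([float(v) for v in sys.argv[2:]],((0,255,255),(255,0,255))):
    q=[w((X/1e3+dx,dy,.046)) for dx,dy in ((-.045,-.026),(-.045,.026),(.045,.026),(.045,-.026))]
    u=((proj("scene",q)-[x0,y0]+.5)*k).astype(np.int32); cv2.polylines(c,[u.reshape(-1,1,2)],True,col,1)
q=[w((.105,y,z)) for y,z in ((-.03,.008),(-.03,.045),(.03,.045),(.03,.008))]
u=((proj("scene",q)-[x0,y0]+.5)*k).astype(np.int32); cv2.polylines(c,[u.reshape(-1,1,2)],True,(0,255,0),1)
cv2.imwrite(f"pics/{name}.png",c)
E
python3 trayview.py t1 60 52; python3 plan.py | head -1
```

```text
t: 11.37
tool_pos: [0.5716, 0.0355, 0.005]
tool_rot: [1.264, 1.168, -1.27]
contact_force: [-3.0, -12.9, 4.3]
opening: 0.0749
t 11.42 tcp chute mm [-81.8  45.6   5. ] world [0.5716 0.0355 0.005 ] F [ -2.85 -12.63   4.75] open 75.1
```

View pics/t1.png

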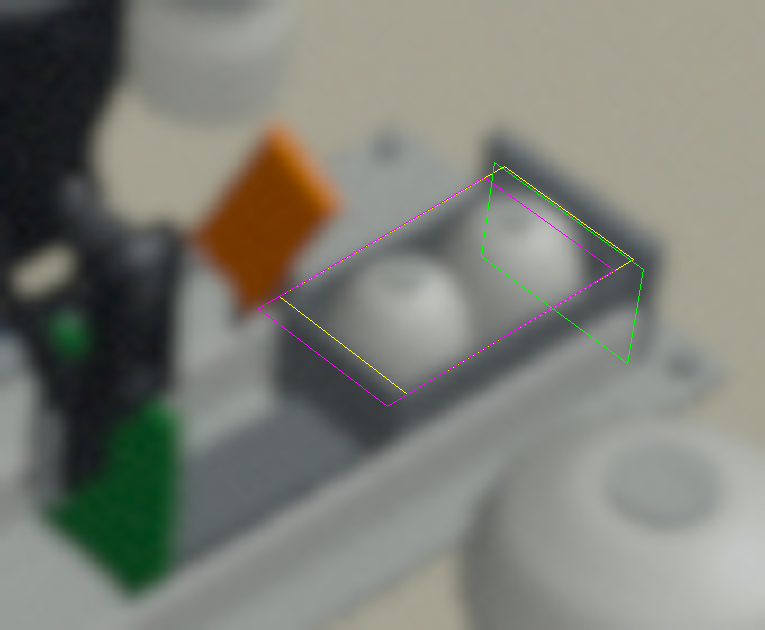

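The tray is home: the reading stalls at chute x −81.8 mm while the force rises to 13 N, and the box's rear edge lies on the x=60 outline. I'll ease off the plate, then rise so the gate closes gently.

```bash
python3 -m handwheel '[[0.075,[0,0,0.001],[0,0,0]],[0.075,[0,0,0.001],[0,0,0]],[0.075,[0,0,0.001],[0,0,0]],[0.075,[0,0,0.002],[0,0,0]],[0.075,[0,0,0.003],[0,0,0]],[0.075,[0,0,0.004],[0,0,0]],[0.075,[0,0,0],[0,0,0]]]'; python3 trayview.py t2 60 53; python3 plan.py | head -1
```

```text
t: 12.0
tool_pos: [0.5709, 0.026, 0.005]
tool_rot: [1.267, 1.172, -1.266]
contact_force: [-1.2, 2.2, 3.7]
opening: 0.0752
t 12.05 tcp chute mm [-91.3  45.7   5. ] world [0.5708 0.026  0.005 ] F [-0.66  2.41  4.57] open 74.8
```

View pics/t2.png

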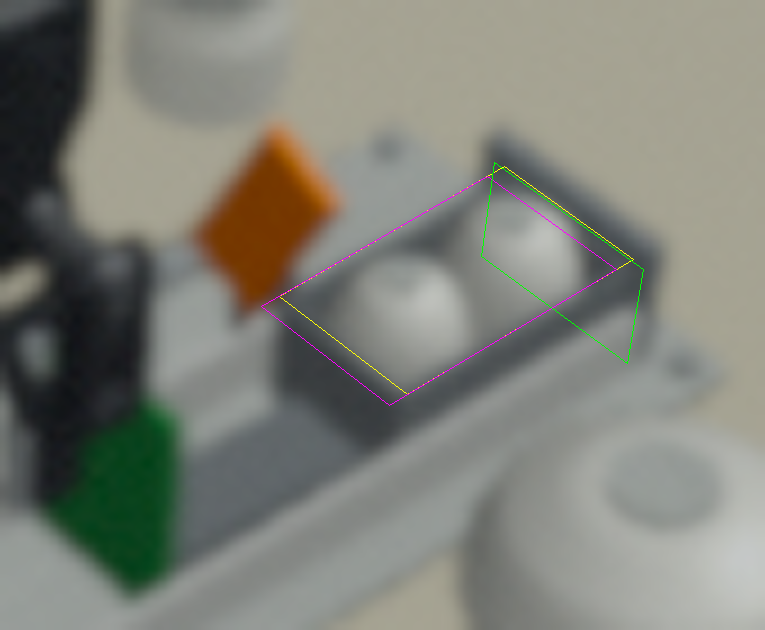

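The tray stayed at the stop when the finger backed off, with the box's rear edge unchanged at (280,300). Now I'll rise.

```bash
python3 -m handwheel '[[0.075,[-0.004,0,0],[0,0,0]],[0.075,[-0.006,0,0],[0,0,0]],[0.075,[-0.007,0,0],[0,0,0]],[0.075,[-0.007,0,0],[0,0,0]],[0.075,[-0.007,0,0],[0,0,0]],[0.075,[-0.007,0,0],[0,0,0]],[0.075,[-0.007,0,0],[0,0,0]],[0.075,[-0.007,0,0],[0,0,0]],[0.075,[-0.007,0,0],[0,0,0]],[0.075,[-0.007,0,0],[0,0,0]]]'; python3 -m handwheel '[[0.075,[-0.01,0,0],[0,0,0]],[0.075,[-0.015,0,0],[0,0,0]],[0.075,[-0.025,0,0],[0,0,0]],[0.075,[-0.035,0,0],[0,0,0]],[0.075,[-0.035,0,0],[0,0,0]],[0.075,[-0.03,0,0],[0,0,0]],[0.075,[0,0,0],[0,0,0]],[0.075,[0,0,0],[0,0,0]]]'; python3 gateview.py f1 0.0; python3 trayview.py t3 60 53; python3 plan.py | head -1;  python3 - <<'E'
from h import *
cv2.imwrite("pics/ftop.png",ctrl.get_image("top")[:,:,::-1])
E
```

```text
t: 12.88
tool_pos: [0.5704, 0.026, 0.0714]
tool_rot: [1.266, 1.172, -1.267]
contact_force: [-0.6, -0.4, -0.5]
opening: 0.0751
t: 13.55
tool_pos: [0.5721, 0.0259, 0.2244]
tool_rot: [1.268, 1.167, -1.262]
contact_force: [-0.2, 0.2, -0.4]
opening: 0.0751
t 13.65 tcp chute mm [-91.3  46.4 220.1] world [0.5701 0.0261 0.2201] F [ 0.06  0.06 -0.15] open 75.1
```

View pics/f1.png

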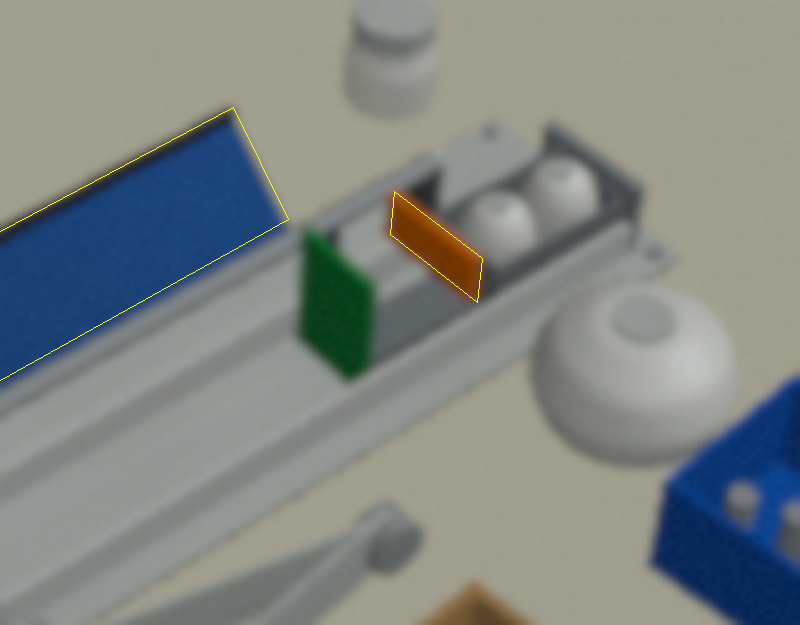

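View pics/t3.png

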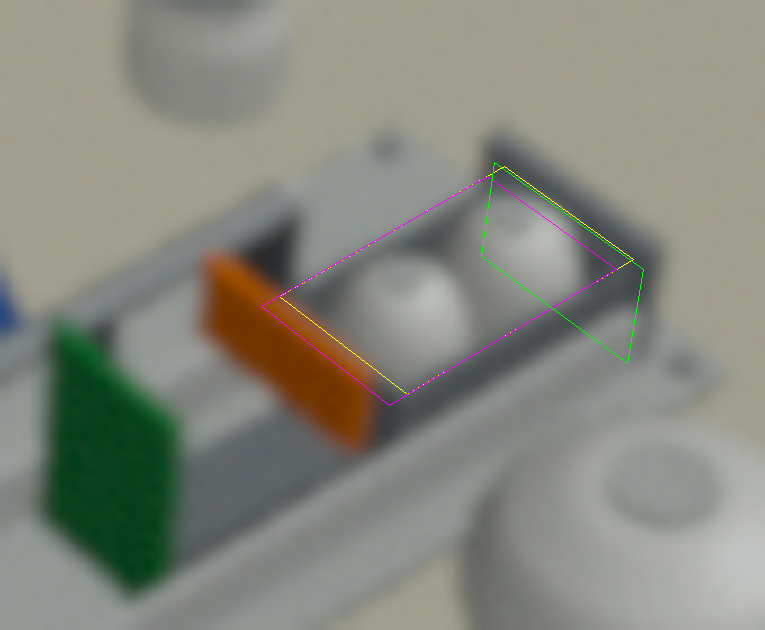

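View pics/ftop.png

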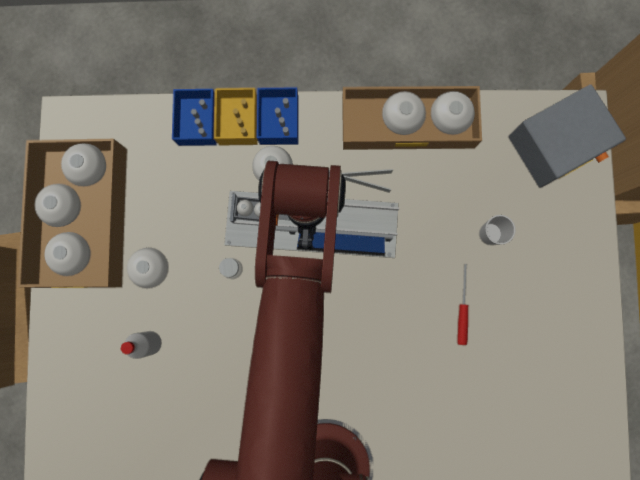

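The gate is shut on its model outline, with the leaf at (435,245) in the zoom and the box past it at the stop. The arm is clear with about 0 N, and the bystanders still in view are where they were in the first picture. Handing in.

```bash
python3 -m handwheel '[[0.075,[0,0,0],[0,0,0]],[0.075,[0,0,0],[0,0,0]]]' && python3 -c "
from station import ctrl
print(ctrl.finish_job())"
```

```text
t: 13.87
tool_pos: [0.5699, 0.0261, 0.2191]
tool_rot: [1.265, 1.174, -1.269]
contact_force: [0.3, -0.2, -1.0]
opening: 0.0751
the job is handed in; nothing more can be done
None
```

I pressed the paddle with one fingertip to hold the gate at about 1.1–1.15 rad. With the other finger I pushed the tray home, then backed off 10 mm, rose clear so the gate closed, and handed in at 13.9 s. No verdict was reported.

- **Tray:** At the end stop the finger stopped advancing and the force rose to 13 N. The last picture shows the box on the outline for chute x = 60 mm, and it did not move when the finger backed off.
- **Gate:** The leaf lies on its shut outline behind the box. I saw no contact with the tray in any picture, but I looked only at intervals.
- **Robot and bystanders:** The gripper was well clear, with forces around zero to 1 N, which is within the sensor noise. The bystanders that still show are where they were in the first picture. The arm hides part of the top view, so I could not check globe_a and the bracket fully there, but both looked unmoved in the scene view.

**Checks that disagreed:**
- **Gripper height:** In the pictures the whole gripper sat about 30 mm higher than the reported tool height, so I found the paddle from the pictures and the force reading.
- **End stop:** My drawn outline of the end stop came out lower than the stop in the picture.

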